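Hang the wet plaques to dry and file the dry ones

ROBOT

A 7-joint arm with a two-finger parallel gripper is mounted at the origin on the work surface. World frame = base frame: x ahead of the robot, y to its left, z up, the work surface at z = 0. Lengths are in m, angles in rad, forces in N, time in s.
With the tool pointing down it reaches from about 0.4 to 0.85 m from the base axis. Payload 4.5 kg.
Tool frame: the origin (TCP) lies on the centre line of the jaws, within the pads' length; the fingertips stand r.tip_extent ahead of it and the grasp point (between the pads) is the TCP (r.tip_extent is the distance from the TCP to the fingertips, in m); z points along the fingers, y is the line along which they close (so a half turn about z gives the same grasp; the last joint's range is limited). The gripper opens to 88 mm and grips with 3 to 60 N. Pads are 18 mm wide; open, the fingers measure 123 mm over their backs; the gripper's body (75 mm by 187 mm) begins 45 mm behind the grasp point.
Start: joints at [1.253, 0.689, -0.195, 1.565, 0.157, 0.902, -0.215], TCP at [0.215, -0.587, 0.258] pointing down, gripper open.
Joint ranges: [-3.01, 3.01], [-0.46, 2.08], [-1.47, 1.51], [0.13, 2.56], [-1, 4.14], [0.04, 2.09], [-2.66, 2.66]. Speed limits (rad/s): [2.57, 2.57, 3.14, 3.14, 3.14, 3.14, 3.14].

INTERFACE

Orientations are given as a unit quaternion [x, y, z, w].
In Python, from plant import sensors, vision, finish_job, r gives the robot as it stands. The module is installed in compiled form; this text tells all that it offers.
- The arm moves only by the tool step_arm, never from a script. Its argument "steps" is a list of rows, each a list of 2 entries, a list of its own where there are three numbers: the shift along the tool's x, y, z in cm, then the turn, a rotation vector about the tool's x, y, z in degrees. A call has 1 to 12 rows; each row shifts and turns the commanded pose from where the row before left it, along the tool's axes as they then stand; what a row does not reach is not made up. A row lasts 1/8 s, in which the tool goes at most 62.5 mm and 10.7 degrees, less where a joint would pass 70% of its speed; a pose out of reach is approached as far as the arm can. A call with a gripper value outside its range is refused whole. "claw" is the opening, from -1 (shut) to 1 (fully open), set as the call begins (left out, the last holds). The fingers move at their own pace and stop on an object; "grip_force" is the grip in N (left out, the last holds). Time passes only in rows, so rows that do not move let the fingers close. It gives the time, the measured TCP pose, the force, the opening and the grip force at its end, in the units of the state.
- sensors.get_state(): the state, without advancing time (a new reading comes with each control period).
- vision.snapshot(name): name is "side" or "top"; returns a dict with "img" (420x560x3 uint8, red, green, blue), "fx", "fy", "cx", "cy" (pixels), "k1" (the pictures are not rectified: a ray, as slopes to the right and down, at radius r is drawn at 1 + k1 r^2 times it, then the intrinsics apply), "position" and "rotation" of the camera in the world. Camera axes: x right, y down, z forward; pixel columns grow to the right and rows downward; lengths in m; the calibration is good to about 2 mm. A picture is of the moment at which its call begins. There is no depth.
- finish_job(): hands the job in; it is judged then, once.
The state is a dict: "clock": time; "q": joint angles; "qd": joint speeds; "joint_torque": joint torques, N m; "tool_pos": TCP position; "eef_rot": TCP orientation; "contact_force": force on the tool from outside, world axes, zero at the start; "moment": the same for the moment, N m; "opening": opening from 0.0 (shut) to 1.0 (fully open); "finger_force": force on a finger pad.
Only numpy, scipy, OpenCV 4.12 (cv2) and the standard library are available. Lean on these libraries where they do the work, as an engineer would, in place of code of your own. Each camera call takes 0.05 s, during which the arm holds its last target. There are 200 camera calls.

TASK

The blue plaques in the pink caddy are still wet with paint, so do not touch them with the gripper: first take S-hooks from the bar, hook each blue plaque through its hole with a hook held in the gripper, lift it out and hang hook and plaque on the bar. Once all the blue ones hang there, stand each yellow (dry) plaque from the easel upright, hole end up, fully down in an empty caddy slot. Any spare hook ends hanging on the bar, hooked plaques hang still, and the tumbler and the block eraser are left where they are.

Things in the scene. Friction and masses are not known exactly. Their poses are not given: they have to be found in the camera images.
- bar: drying bar: horizontal steel rod, 12 mm diameter, 330 mm long along its own y, on two round wooden posts (14 mm) at y=+-165 mm, each with a 100 x 50 x 12 mm foot. Fixed; origin on the table under mid-rod; x level, square to the rod, roughly away from the robot. Rod top at 260 mm. Hooks hang near y=-100, 0, +100 mm
- bar_mid (a point): middle of the rod, on its axis (254 mm above the table); axes as the bar
- caddy: pink plastic caddy, 164 x 104 x 50 mm (x, y, z), fixed; origin centre of its underside. Three upright slots for plaques, 50 mm apart along x (at x=-50, 0, +50 mm), each 10 mm wide along x, 92 mm long along y, 40 mm deep, floor 8 mm above the table, divider tops at 48 mm, end walls at 50 mm. One slot may start empty
- slot0 (a point): middle of the floor of the caddy slot at x=-50 mm; axes as the caddy
- slot1 (a point): middle of the floor of the caddy slot at x=+0 mm; axes as the caddy
- slot2 (a point): middle of the floor of the caddy slot at x=+50 mm; axes as the caddy
- hook0: steel S-hook, 7 mm wire bent in its x-z plane, 151 mm tall, 70 g, flat black grip tab on top (24 mm along x, 12 thick along y, z=+5 to +47 mm). Origin: inner crown of the upper bend, which sits on top of the rod; z up, x in the bends' plane. Upper bend opens downward, 33 mm gap, tip on +x side; lower bend is a J opening upward, 25 mm gap, tip on -x side. Starts on the bar, +x along the bar's +x
- hook0_low (a point): inner bottom of the lower bend of hook 0 (x=0, z=-97 mm of the hook): where a plaque's top web hangs
- hook1: S-hook, same as hook0. Wire centre line of all hooks, (x,z) in mm: upper tip (20,-12),(20,-6),(9,3.5),(-9,3.5),(-20,-6),(-20,-38),(16,-60),(16,-93),(9,-100.5),(-9,-100.5),(-16,-93),(-16,-90.5) lower tip. Lower tip's top at z=-87, wire bottom at z=-104
- hook1_low (a point): inner bottom of the lower bend of hook 1 (x=0, z=-97 mm of the hook): where a plaque's top web hangs
- hook2: S-hook, same as hook0. The rod enters or leaves the upper bend from the hook's +x side, under the tip: to unhook, lift any hook about 27 mm off the rod, then move it along its -x; to hang it, the reverse
- hook2_low (a point): inner bottom of the lower bend of hook 2 (x=0, z=-97 mm of the hook): where a plaque's top web hangs
- wet0: blue, freshly painted plaque, still wet, may be absent: flat plate 6 mm thick (x), 80 mm wide (y), 110 mm tall (z), 60 g, square hole 28 x 28 mm along x, 10 mm below the top edge (z=72 to 100 mm). Origin: middle of the bottom edge. Starts upright in a caddy slot, its x about along the caddy's x, free to lean about 6 degrees
- wet0_hole (a point): centre of the hole of wet0 (z=86 mm of the plaque)
- wet1: second/third blue wet plaque, the same as wet0; may be absent
- wet1_hole (a point): centre of the hole of wet1 (z=86 mm of the plaque)
- wet2: second/third blue wet plaque, the same as wet0; may be absent
- wet2_hole (a point): centre of the hole of wet2 (z=86 mm of the plaque)
- easel: wooden easel, 222 mm wide along y, fixed; origin centre of its foot. Back board 60 mm tall, 5 thick, leans 15 degrees, top towards its -x (the robot); the upper 50 mm of a plaque on it is free on both faces. Plaques stand on a sloping ledge 30 mm above the table on the board's +x side, 13 mm deep, behind an 18 mm lip, between end stops at y=+-107 mm
- dry0: yellow, dry plaque: same shape, size, hole and axes as the blue ones (origin middle of the bottom edge, x through the thickness, z towards the holed end). Starts on the easel's ledge leaning on its board, bottom 31 mm above the table, and may slide sideways along the ledge if knocked
- dry1: second yellow dry plaque, same as dry0
- tumbler: clear glass tumbler, 68 mm across, 95 mm tall, origin centre of its underside; bystander
- eraser: wooden block eraser 45 x 100 x 36 mm with felt underside, origin centre of its underside; bystander
Mind the look-alikes: they are no part of the job. What is shaped like the dry1 but black or turquoise is not meant.

How it is judged:
On the way:
1. every blue plaque hangs by an S-hook on the bar (((distance between wet0_hole and hook0_low below 0.028 m and horizontal distance between wet0_hole and hook0_low below 0.02 m and x of hook0 in the frame of bar_mid between -0.02 and 0.02 m and y of hook0 in the frame of bar_mid between -0.155 and 0.155 m and z of hook0 in the frame of bar_mid between -0.002 and 0.014 m) or (distance between wet0_hole and hook1_low below 0.028 m and horizontal distance between wet0_hole and hook1_low below 0.02 m and x of hook1 in the frame of bar_mid between -0.02 and 0.02 m and y of hook1 in the frame of bar_mid between -0.155 and 0.155 m and z of hook1 in the frame of bar_mid between -0.002 and 0.014 m) or (distance between wet0_hole and hook2_low below 0.028 m and horizontal distance between wet0_hole and hook2_low below 0.02 m and x of hook2 in the frame of bar_mid between -0.02 and 0.02 m and y of hook2 in the frame of bar_mid between -0.155 and 0.155 m and z of hook2 in the frame of bar_mid between -0.002 and 0.014 m)) and height (world z) of each of wet0_hole, wet1_hole, wet2_hole above 0.12 m and angle between each of wet0, wet1, wet2's own z axis and vertical below 0.4 rad and linear speed of each of wet0, wet1, wet2 below 0.06 m/s and contact force between each of wet0, wet1, wet2 and the fingers below 0.1 N and ((distance between wet1_hole and hook0_low below 0.028 m and horizontal distance between wet1_hole and hook0_low below 0.02 m and x of hook0 in the frame of bar_mid between -0.02 and 0.02 m and y of hook0 in the frame of bar_mid between -0.155 and 0.155 m and z of hook0 in the frame of bar_mid between -0.002 and 0.014 m) or (distance between wet1_hole and hook1_low below 0.028 m and horizontal distance between wet1_hole and hook1_low below 0.02 m and x of hook1 in the frame of bar_mid between -0.02 and 0.02 m and y of hook1 in the frame of bar_mid between -0.155 and 0.155 m and z of hook1 in the frame of bar_mid between -0.002 and 0.014 m) or (distance between wet1_hole and hook2_low below 0.028 m and horizontal distance between wet1_hole and hook2_low below 0.02 m and x of hook2 in the frame of bar_mid between -0.02 and 0.02 m and y of hook2 in the frame of bar_mid between -0.155 and 0.155 m and z of hook2 in the frame of bar_mid between -0.002 and 0.014 m)) and ((distance between wet2_hole and hook0_low below 0.028 m and horizontal distance between wet2_hole and hook0_low below 0.02 m and x of hook0 in the frame of bar_mid between -0.02 and 0.02 m and y of hook0 in the frame of bar_mid between -0.155 and 0.155 m and z of hook0 in the frame of bar_mid between -0.002 and 0.014 m) or (distance between wet2_hole and hook1_low below 0.028 m and horizontal distance between wet2_hole and hook1_low below 0.02 m and x of hook1 in the frame of bar_mid between -0.02 and 0.02 m and y of hook1 in the frame of bar_mid between -0.155 and 0.155 m and z of hook1 in the frame of bar_mid between -0.002 and 0.014 m) or (distance between wet2_hole and hook2_low below 0.028 m and horizontal distance between wet2_hole and hook2_low below 0.02 m and x of hook2 in the frame of bar_mid between -0.02 and 0.02 m and y of hook2 in the frame of bar_mid between -0.155 and 0.155 m and z of hook2 in the frame of bar_mid between -0.002 and 0.014 m))), for 0.2 s.
At the end, for the whole second after the job is handed in: Each blue plaque hangs still (within 23 deg of upright) on the lower bend of an S-hook through its hole (hole centre within 28 mm of the bend); each yellow one stands in a slot, bottom middle within 12 mm of the slot floor's, within 10 deg of upright; all three hooks sit on the bar's rod (all of step 1 and (distance between dry0 and slot0 below 0.012 m or distance between dry0 and slot1 below 0.012 m or distance between dry0 and slot2 below 0.012 m) and angle between each of dry0, dry1's own z axis and vertical below 0.17 rad and angle between the x axis of each of dry0, dry1 and the x axis of caddy, either way round below 0.2 rad and linear speed of each of dry0, dry1 below 0.03 m/s and (distance between dry1 and slot0 below 0.012 m or distance between dry1 and slot1 below 0.012 m or distance between dry1 and slot2 below 0.012 m) and x of hook0 in the frame of bar_mid between -0.02 and 0.02 m and y of hook0 in the frame of bar_mid between -0.155 and 0.155 m and z of hook0 in the frame of bar_mid between -0.002 and 0.014 m and x of hook1 in the frame of bar_mid between -0.02 and 0.02 m and y of hook1 in the frame of bar_mid between -0.155 and 0.155 m and z of hook1 in the frame of bar_mid between -0.002 and 0.014 m and x of hook2 in the frame of bar_mid between -0.02 and 0.02 m and y of hook2 in the frame of bar_mid between -0.155 and 0.155 m and z of hook2 in the frame of bar_mid between -0.002 and 0.014 m); the robot touches nothing.
It fails at once if the gripper touches a wet blue plaque (contact force between the fingers and wet0 above 0.5 N or contact force between the fingers and wet1 above 0.5 N or contact force between the fingers and wet2 above 0.5 N).
It fails at once if the tumbler or the eraser is moved more than 30 mm (distance of any of tumbler, eraser from where it was at the start of the episode above 0.03 m).
Of wet0, wet1, wet2 only 2 to 3 are there at a start; the rules pass over those that are not, and their reading is None.
At some moment in a run one of dry0, dry1 may be knocked a few centimetres aside while the robot is not near it.
It also fails if it takes over 210 s, if anything falls off the work surface, if the arm or the gripper's body presses on something with over 40 N, if the wrist force passes 120 N, or if a joint passes its speed limit or range.

## Working session

There is one attempt and no reset: what is moved stays moved. The work goes in short steps, Python scripts to look and compute and a tool call to move; the robot and the scene stay as the last step left them, time stands still between calls to the robot, and variables do not carry over. Pictures are saved under pics/ and viewed, at most 17 in all, crops included, and the job is handed in when it is done.

Besides the shell and the picture viewer there is one more tool, called after "Call:" by a JSON object that holds its "api" and its "payload". step_arm: Moves the arm, as the interface text tells. Its arguments: {"type":"object","properties":{"steps":{"type":"array"},"claw":{"type":"number"},"grip_force":{"type":"number"}},"required":["steps"]}

```bash
mkdir -p pics; cat > h.py <<'E'
import numpy as np, cv2
from scipy.spatial.transform import Rotation as R
from plant import sensors, vision, finish_job, r
def snap(n,f=None):
    s=vision.snapshot(n)
    if f: cv2.imwrite('pics/'+f,s['img'][:,:,::-1])
    return s
def cam(s):
    Rm=np.array(s['rotation'],float)
    if Rm.size==4: Rm=R.from_quat(Rm).as_matrix()
    return Rm.reshape(3,3),np.array(s['position'],float)
def proj(s,P):
    Rm,t=cam(s); p=(np.atleast_2d(P)-t)@Rm; a=p[:,:2]/p[:,2:]
    a=a*(1+s['k1']*(a**2).sum(1,keepdims=True))
    return a*[s['fx'],s['fy']]+[s['cx'],s['cy']]
def ray(s,uv):
    Rm,t=cam(s); d=(np.array(uv,float)-[s['cx'],s['cy']])/[s['fx'],s['fy']]; a=d.copy()
    for _ in range(20): a=d/(1+s['k1']*(a@a))
    v=Rm@np.array([a[0],a[1],1]); return t,v/np.linalg.norm(v)
def atz(s,uv,z):
    t,v=ray(s,uv); return t+v*(z-t[2])/v[2]
E
python3 - <<'E'
from h import *
for n in('side','top'):
    s=snap(n,n+'0.png'); print(n,s['fx'],s['cx'],s['cy'],s['k1'],cam(s))
st=sensors.get_state(); print(st['tool_pos'],st['eef_rot'],r.tip_extent,st['clock'])
E
```

```text
side 398.0449882331527 274.57452963473776 205.46540234785152 -0.08932297914500549 (array([[-0.78125877, -0.35513478,  0.51333617],
       [-0.62381073,  0.41489524, -0.66236102],
       [ 0.0222467 , -0.83769996, -0.54567743]]), array([-0.0458839 ,  0.57788489,  0.7362791 ]))
top 463.6223898804929 279.1152981139243 212.54137108352916 -0.13739583140001593 (array([[-0.00401809, -0.9757371 ,  0.21890856],
       [-0.99998806,  0.00452978,  0.0018356 ],
       [-0.00278267, -0.21889857, -0.97574365]]), array([ 0.2003504 , -0.10193791,  1.42529568]))
[ 0.21512563 -0.58623392  0.25697641] [ 9.84570490e-01  1.74986425e-01 -2.05871402e-04 -8.11791807e-04] 0.019 0.1
```

View pics/side0.png

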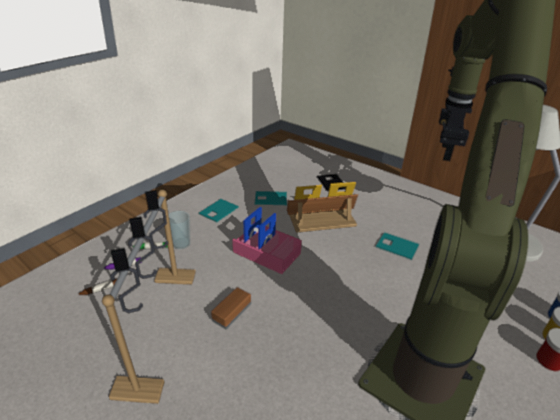

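View pics/top0.png

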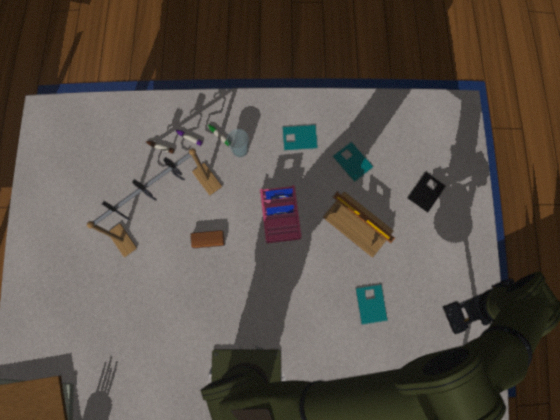

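```bash
python3 - <<'E'
import cv2
a=cv2.imread('pics/top0.png');b=cv2.imread('pics/side0.png')
cv2.imwrite('pics/c1.png',cv2.resize(a[75:275,70:337],(800,600),interpolation=cv2.INTER_CUBIC))
cv2.imwrite('pics/c2.png',cv2.resize(b[155:335,70:310],(800,600),interpolation=cv2.INTER_CUBIC))
x=cv2.resize(a[180:260,320:400],(400,400),interpolation=cv2.INTER_CUBIC);y=cv2.resize(b[165:245,280:360],(400,400),interpolation=cv2.INTER_CUBIC)
cv2.imwrite('pics/c3.png',cv2.hconcat([x,y]))
E
```

```text
(no output)
```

View pics/c1.png

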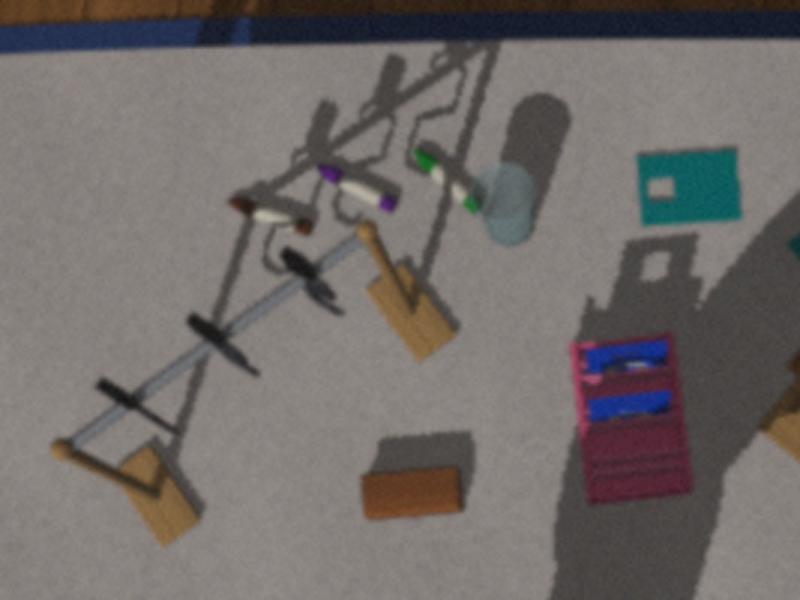

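View pics/c2.png

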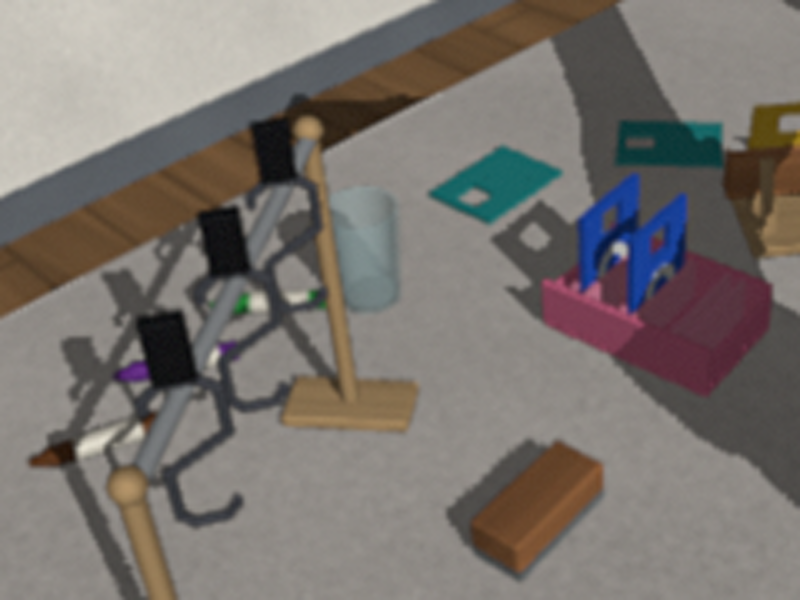

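View pics/c3.png

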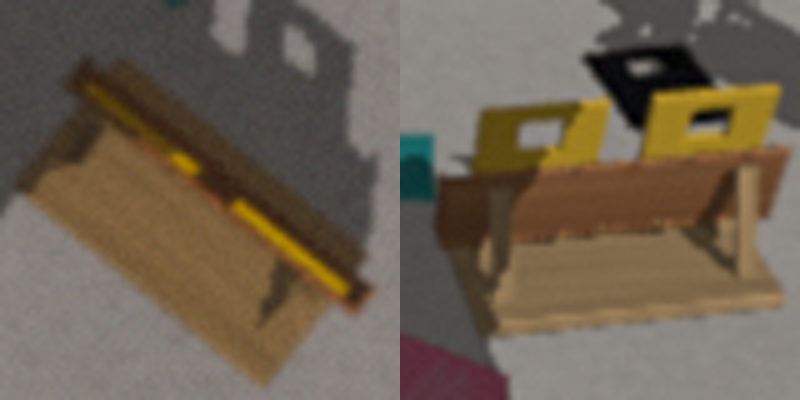

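```bash
python3 - <<'E'
import cv2
a=cv2.imread('pics/top0.png');b=cv2.imread('pics/side0.png')
x=cv2.resize(a[183:243,257:307],(500,600),interpolation=cv2.INTER_CUBIC)
x=cv2.resize(a[183:247,257:304],(400,545),interpolation=cv2.INTER_CUBIC)[:545]
y=cv2.resize(b[205:276,229:304],(400,int(71*400/75)),interpolation=cv2.INTER_CUBIC)
y=cv2.copyMakeBorder(y,0,545-y.shape[0],0,0,cv2.BORDER_CONSTANT); print(y.shape)
cv2.imwrite('pics/c4.png',cv2.convertScaleAbs(cv2.hconcat([x,y]),alpha=1.4,beta=10))
E
```

```text
(545, 400, 3)
```

View pics/c4.png

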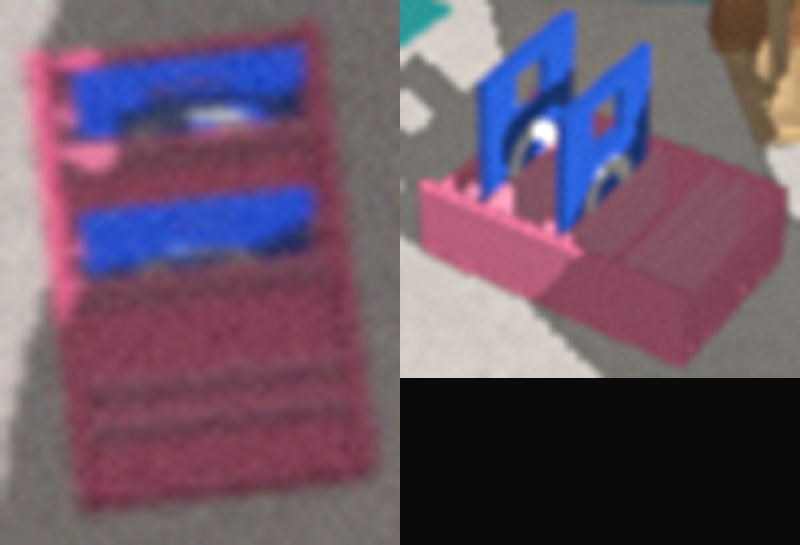

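```bash
cat > fit.py <<'E'
from h import *
from scipy.optimize import least_squares
import pickle
S={n:vision.snapshot(n) for n in('top','side')}
def crop(n,ox,oy,sc,xo,pts): return [(n,ox+(x-xo+.5)/sc-.5,oy+(y+.5)/sc-.5) for x,y in pts]
T=lambda p:crop('top',257,183,8.51,0,p); D=lambda p:crop('side',229,205,5.333,400,p)
C1=lambda p:crop('top',70,75,1/.33375,0,p); C2=lambda p:crop('side',70,155,1/.3,0,p)
ET=lambda p:crop('top',320,180,5,0,p); ES=lambda p:crop('side',280,165,5,400,p)
def res(pts,P): 
    return np.concatenate([proj(S[n],p)[0]-[u,v] for (n,u,v),p in zip(pts,P)])
def show(name,f,x0):
    o=least_squares(f,x0,loss='soft_l1'); print(name,np.round(o.x,4),'rms px',np.sqrt(np.mean(f(o.x)**2)).round(2),'max',abs(f(o.x)).max().round(1)); return o.x
def T2(x,y,a): return lambda P:R.from_euler('z',a).apply(P)+[x,y,0]
cp=T([(30,55),(318,22),(375,475),(82,508)])+D([(421,182),(785,190),(688,290),(421,245),(684,366),(785,255)])
h=.082;w=.052
cP=np.array([[h,w,.05],[h,-w,.05],[-h,-w,.05],[-h,w,.05],[h,w,.05],[-h,-w,.05],[-h,w,.05],[h,w,0],[-h,w,0],[-h,-w,0]])
cad=show('caddy',lambda q:res(cp,T2(*q)(cP)),[.5,-.1,0])
def plq(x,y,z,yaw,lean): return lambda P:R.from_euler('ZY',[yaw,lean]).apply(P)+[x,y,z]
# corners: top+y, top-y, hole (+y top,-y top,-y bot,+y bot)
L=np.array([[0,.04,.11],[0,-.04,.11],[0,.014,.1],[0,-.014,.1],[0,-.014,.072],[0,.014,.072]])
for nm,sp,tp,x0 in(('slot2',[(480,88),(577,12),(519,72),(537,55),(537,85),(519,103)],[(75,75),(305,45)],.05),('slot1',[(560,118),(650,45),(596,105),(615,85),(615,115),(597,135)],[(82,212),(313,190)],0)):
    pts=D(sp)+T(tp); P=np.vstack([L,L[:2]])
    f=lambda q:np.append(res(pts,T2(*cad)(plq(q[0],q[1],.008,q[2],q[3])(P))),[(q[0]-x0)/.002,q[1]/.004,q[2]/.03,q[3]/.07])
    show(nm,f,[x0,0,0,0])
dp=[ES([(480,108),(607,98),(520,122),(568,118),(562,146),(514,150)])+ET([(88,88),(198,165)]),ES([(650,95),(780,87),(692,110),(735,106),(728,135),(686,137)])+ET([(235,205),(348,292)])]
P=np.vstack([L,L[:2]])
for k in(0,1): show('dry%d'%k,lambda q:res(dp[k],plq(q[0],q[1],.031,q[2],q[3])(P)),[.5,-.3,-.7,-.26])
b=C1([(62,448),(368,232)])+C2([(127,487),(308,128)])
bP=np.array([[0,.165,.257],[0,-.165,.257]]*2)
tf=np.array([[x,y+s*.165,.012] for s in(1,-1) for x in(-.05,.05) for y in(-.025,.025)])
cl=C1([(118,462),(157,440),(200,515),(165,545),(367,290),(405,260),(458,330),(420,360)])+C2([(303,378),(417,382),(411,422),(283,420)])
def fb(q):
    t=T2(*q); r0=res(b,t(bP)); o=[]
    for n,u,v in cl:
        d=proj(S[n],t(tf))-[u,v]; o.append(d[np.argmin((d**2).sum(1))])
    return np.append(r0,np.ravel(o))
bar=show('bar',fb,[.6,.25,.6])
# tabs
xs={}
for n in S:
    hsv=S[n]['img'].astype(int); m=(hsv.max(2)<45).astype(np.uint8)
    k,_,st,ce=cv2.connectedComponentsWithStats(m)
    for y in(.1,0,-.1):
        p0=T2(*bar)(np.array([[0,y,.286]])); uv=proj(S[n],p0)[0]
        i=1+np.argmin(((ce[1:]-uv)**2).sum(1)+1e5*(st[1:,4]<8)); print(n,y,uv.round(1),ce[i].round(1),st[i,4]); xs[n,y]=ce[i]
for y in(.1,0,-.1):
    o=least_squares(lambda p:np.concatenate([proj(S[n],p)[0]-xs[n,y] for n in S]),[.7,.2,.286])
    pb=R.from_euler('z',-bar[2]).apply(o.x-[bar[0],bar[1],0]); print('tab',y,o.x.round(4),'bar frame',pb.round(4),o.fun.round(1))
E
python3 fit.py
```

```text
caddy [ 0.5076 -0.1048  0.1168] rms px 0.9 max 2.3
slot2 [ 0.0502 -0.0025  0.0035  0.0124] rms px 1.18 max 3.0
slot1 [ 0.0002 -0.0008 -0.0008  0.0166] rms px 1.19 max 3.2
dry0 [ 0.5239 -0.3118 -0.6763 -0.1903] rms px 0.66 max 1.7
dry1 [ 0.4523 -0.3936 -0.7116 -0.1863] rms px 0.53 max 1.0
bar [0.532  0.2608 0.6352] rms px 1.04 max 2.3
top 0.1 [108. 207.] [109.4 206.3] 41
top 0 [139.8 184.5] [139.5 185.3] 50
top -0.1 [171.5 162.4] [169.3 162.8] 50
side 0.1 [117.9 261. ] [119.6 259.5] 295
side 0 [136.6 226.6] [136.8 227.3] 232
side -0.1 [151.9 198.8] [151.9 199.7] 205
tab 0.1 [0.4739 0.3372 0.2863] bar frame [-0.0014  0.096   0.2863] [ 0.1  0.2 -0.1 -0. ]
tab 0 [0.5302 0.2617 0.2856] bar frame [-0.0009  0.0018  0.2856] [-0. -0.  0.  0.]
tab -0.1 [0.5881 0.1842 0.2874] bar frame [-0.0003 -0.0949  0.2874] [ 0.5  0.6 -0.6 -0.2]
```

```bash
cat > plan.py <<'E'
from h import *
import sys
# waypoints: (x,y,z,psi_deg,pitch_deg) m; pitch = turn about tool y after yaw; shift mm/row cap optional
def Rt(psi,roll=0): return R.from_euler('z',psi,degrees=True)*R.from_matrix(np.diag([1.,-1,-1]))*R.from_euler('x',roll,degrees=True)
def rows(wps,p=None,rot=None):
    st=sensors.get_state()
    if p is None: p=np.array(st['tool_pos']); 
    if rot is None: rot=R.from_quat(st['eef_rot'])
    out=[]
    for w in wps:
        t=np.array(w[:3]); tr=Rt(*w[3:5]); cap=w[5] if len(w)>5 else .055
        d=t-p; rv=(rot.inv()*tr).as_rotvec(degrees=True)
        n=max(1,int(np.ceil(max(np.linalg.norm(d)/cap,np.linalg.norm(rv)/10))))
        for i in range(n):
            s=rot.inv().apply((t-p)/(n-i))*100
            rv=(rot.inv()*tr).as_rotvec(degrees=True)/(n-i)
            s=np.round(s,2); rv=np.round(rv,1)
            out.append([s.tolist(),rv.tolist()]); p=p+rot.apply(s/100); rot=rot*R.from_rotvec(rv,degrees=True)
    print(len(out)); 
    for i in range(0,len(out),12): print(str(out[i:i+12]).replace(' ',''))
    return p,rot
E
python3 - <<'E'
from plan import *
rows([(.28,-.5,.38,20.1),(.48,-.2,.40,20.1),(.48,.15,.40,36.7),(.474,.337,.37,36.7)])
E
```

```text
21
[[[3.02,-1.96,-4.09],[-0.0,0.0,0.0]],[[3.02,-1.97,-4.09],[-0.0,0.0,0.0]],[[3.02,-1.96,-4.09],[-0.1,0.0,0.1]],[[4.15,-3.05,-0.29],[0.0,0.0,-0.0]],[[4.15,-3.05,-0.29],[0.0,0.0,-0.0]],[[4.15,-3.04,-0.29],[0.0,0.0,-0.0]],[[4.16,-3.05,-0.29],[0.0,0.0,-0.0]],[[4.15,-3.04,-0.29],[0.0,0.0,-0.0]],[[4.16,-3.05,-0.28],[0.0,0.0,-0.0]],[[4.15,-3.04,-0.29],[0.0,0.0,-0.0]],[[1.72,-4.7,-0.0],[0.0,0.0,-2.4]],[[1.91,-4.62,-0.0],[0.0,0.0,-2.4]]]
[[[2.1,-4.54,-0.0],[0.0,0.0,-2.4]],[[2.29,-4.44,-0.01],[0.0,0.0,-2.4]],[[2.47,-4.34,-0.0],[0.0,0.0,-2.3]],[[2.65,-4.24,-0.01],[0.0,0.0,-2.4]],[[2.82,-4.13,-0.0],[0.0,0.0,-2.3]],[[2.67,-3.84,0.75],[0.0,0.0,-0.0]],[[2.67,-3.84,0.74],[0.0,0.0,-0.0]],[[2.67,-3.84,0.75],[0.0,0.0,-0.0]],[[2.68,-3.84,0.74],[0.0,0.0,-0.0]]]
```

Call:
{"api": "step_arm", "payload": {"steps": [[[3, -2, -4], [0, 0, 0]], [[3, -2, -4], [0, 0, 0]], [[3, -2, -4], [0, 0, 0]], [[4.15, -3.05, -0.3], [0, 0, 0]], [[4.15, -3.05, -0.3], [0, 0, 0]], [[4.15, -3.05, -0.3], [0, 0, 0]], [[4.15, -3.05, -0.3], [0, 0, 0]], [[4.15, -3.05, -0.3], [0, 0, 0]], [[4.15, -3.05, -0.3], [0, 0, 0]], [[4.15, -3.05, -0.3], [0, 0, 0]], [[1.7, -4.7, 0], [0, 0, -2.4]], [[1.9, -4.6, 0], [0, 0, -2.4]]], "claw": 1}}

```text
clock: 1.7
tool_pos: [0.478, -0.0974, 0.3985]
eef_rot: [0.976, 0.217, -0.0, -0.0]
contact_force: [0.6, 0.9, 0.4]
opening: 1.001
finger_force: 0.0
```

Call:
{"api": "step_arm", "payload": {"steps": [[[2.1, -4.5, 0], [0, 0, -2.4]], [[2.3, -4.4, 0], [0, 0, -2.4]], [[2.5, -4.3, 0], [0, 0, -2.3]], [[2.65, -4.25, 0], [0, 0, -2.4]], [[2.8, -4.1, 0], [0, 0, -2.3]], [[2.7, -3.8, 0.7], [0, 0, 0]], [[2.7, -3.8, 0.7], [0, 0, 0]], [[2.7, -3.8, 0.7], [0, 0, 0]], [[2.7, -3.8, 0.7], [0, 0, 0]], [[0, 0, 0], [0, 0, 0]], [[0, 0, 0], [0, 0, 0]]]}}

```text
clock: 3.08
tool_pos: [0.4741, 0.3352, 0.3704]
eef_rot: [0.949, 0.315, -0.0, 0.001]
contact_force: [0.3, -0.8, 0.0]
opening: 1.0
finger_force: 0.0
```

```bash
python3 - <<'E'
from plan import *
rows([(.474,.337,.37,36.6),(.474,.337,.290,36.6,0,.03)])
s=sensors.get_state();print(s['clock'],s['tool_pos'],s['contact_force'],s['opening'])
E
```

```text
4
[[[0.1,-0.15,0.04],[0.1,0.1,0.1]],[[-0.0,0.0,2.67],[-0.0,-0.0,0.0]],[[-0.0,0.0,2.66],[-0.0,-0.0,0.0]],[[-0.0,0.0,2.67],[-0.0,-0.0,0.0]]]
3.075 [0.47411597 0.33517234 0.37036682] [ 3.27733193e-01 -8.27191468e-01  8.05608997e-04] 0.9995759566515668
```

Call:
{"api": "step_arm", "payload": {"steps": [[[0.1, -0.15, 0], [0, 0, 0]], [[0, 0, 2.7], [0, 0, 0]], [[0, 0, 2.7], [0, 0, 0]], [[0, 0, 2.6], [0, 0, 0]], [[0, 0, 0], [0, 0, 0]]]}}

```text
clock: 3.7
tool_pos: [0.4736, 0.3358, 0.2894]
eef_rot: [0.949, 0.315, -0.002, 0.001]
contact_force: [0.3, -0.5, 0.1]
opening: 1.004
finger_force: 0.0
```

Call:
{"api": "step_arm", "payload": {"steps": [[[0, 0, 0], [0, 0, 0]], [[0, 0, 0], [0, 0, 0]], [[0, 0, 0], [0, 0, 0]], [[0, 0, 0], [0, 0, 0]], [[0, 0, 0], [0, 0, 0]], [[0, 0, 0], [0, 0, 0]], [[0, 0, 0], [0, 0, 0]], [[0, 0, 0], [0, 0, 0]]], "claw": -1, "grip_force": 35}}

```text
clock: 4.7
tool_pos: [0.4739, 0.3379, 0.2907]
eef_rot: [0.949, 0.315, -0.0, 0.0]
contact_force: [-0.4, 0.6, -0.5]
opening: 0.129
finger_force: 35.0
```

```bash
python3 - <<'E'
from h import *
a=snap('top')['img'];b=snap('side')['img']
x=cv2.resize(a[140:240,80:180],(400,400),interpolation=cv2.INTER_CUBIC);y=cv2.resize(b[190:320,70:200],(400,400),interpolation=cv2.INTER_CUBIC)
cv2.imwrite('pics/g1.png',cv2.hconcat([x,y])[:,:,::-1])
E
```

```text
(no output)
```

View pics/g1.png

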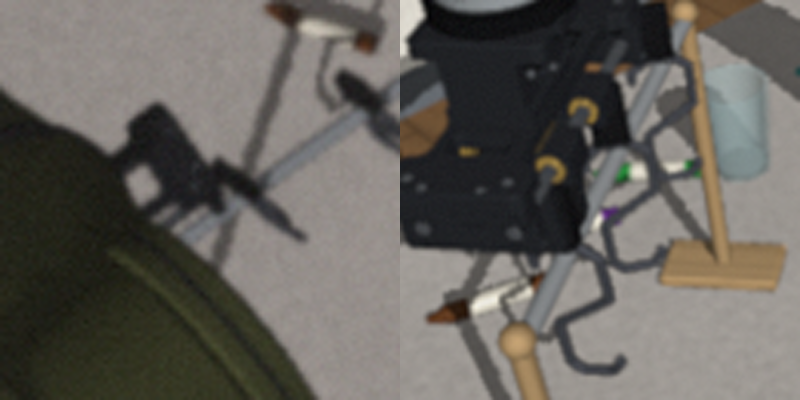

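```bash
python3 - <<'E'
from plan import *
c,sn=np.cos(.1168),np.sin(.1168)
H=np.array([.5589,-.1013]); pre=H+.036*np.array([c,sn])
print(pre, np.hypot(*pre))
rows([(.474,.337,.323,36.6,0,.02),(.41,.289,.323,36.6),(.45,.05,.323,20),(pre[0],pre[1],.323,6.7),(pre[0],pre[1],.2205,6.7,0,.04)])
E
```

```text
[ 0.59465472 -0.09710475] 0.6025309682805421
16
[[[-0.02,0.04,-1.62],[0.0,0.0,0.1]],[[-0.02,0.04,-1.62],[0.0,0.0,0.1]],[[-4.0,0.02,0.0],[0.0,0.0,-0.0]],[[-4.0,0.02,0.0],[0.0,0.0,-0.0]],[[-2.2,4.32,0.0],[0.0,0.0,3.3]],[[-1.95,4.43,0.0],[0.0,0.0,3.3]],[[-1.7,4.54,0.0],[0.0,0.0,3.3]],[[-1.43,4.63,0.0],[0.0,0.0,3.3]],[[-1.16,4.71,0.01],[0.0,0.0,3.4]],[[2.14,4.69,-0.0],[0.0,0.0,3.3]],[[2.41,4.56,-0.0],[0.0,0.0,3.3]],[[2.67,4.41,-0.0],[0.0,0.0,3.3]]]
[[[2.92,4.26,-0.0],[0.0,0.0,3.4]],[[0.0,-0.0,3.42],[0.0,0.0,-0.0]],[[0.0,-0.0,3.41],[0.0,0.0,-0.0]],[[0.0,-0.01,3.42],[0.0,0.0,-0.0]]]
```

Call:
{"api": "step_arm", "payload": {"steps": [[[0, 0, -1.6], [0, 0, 0]], [[0, 0, -1.6], [0, 0, 0]], [[0, 0, 0], [0, 0, 0]], [[-3, 0, 0], [0, 0, 0]], [[-5, 0, 0], [0, 0, 0]], [[-2.2, 4.3, 0], [0, 0, 3.3]], [[-1.95, 4.45, 0], [0, 0, 3.3]], [[-1.7, 4.55, 0], [0, 0, 3.3]], [[-1.45, 4.65, 0], [0, 0, 3.3]], [[-1.15, 4.7, 0], [0, 0, 3.4]]]}}

```text
clock: 6.05
tool_pos: [0.4511, 0.0495, 0.3231]
eef_rot: [0.985, 0.174, 0.001, -0.0]
contact_force: [0.4, 0.2, -1.2]
opening: 0.133
finger_force: 35.0
```

Call:
{"api": "step_arm", "payload": {"steps": [[[2.15, 4.7, 0], [0, 0, 3.3]], [[2.4, 4.55, 0], [0, 0, 3.3]], [[2.65, 4.4, 0], [0, 0, 3.3]], [[2.9, 4.25, 0], [0, 0, 3.4]], [[0, 0, 0], [0, 0, 0]], [[0, 0, 0], [0, 0, 0]]]}}

```text
clock: 6.8
tool_pos: [0.595, -0.0947, 0.3225]
eef_rot: [0.998, 0.06, -0.0, -0.001]
contact_force: [0.8, 0.7, -1.1]
opening: 0.13
finger_force: 35.0
```

```bash
python3 - <<'E'
from plan import *
rows([(.5947,-.0971,.323,6.7),(.5947,-.0971,.2205,6.7,0,.04)])
E
```

```text
4
[[[-0.06,0.23,-0.05],[-0.1,0.0,0.2]],[[0.0,-0.0,3.42],[0.0,0.0,0.0]],[[0.0,-0.0,3.42],[0.0,0.0,0.0]],[[0.01,-0.01,3.41],[0.0,0.0,0.0]]]
```

Call:
{"api": "step_arm", "payload": {"steps": [[[0, 0.2, 0], [0, 0, 0]], [[0, 0, 3.4], [0, 0, 0]], [[0, 0, 3.4], [0, 0, 0]], [[0, 0, 3.4], [0, 0, 0]], [[0, 0, 0], [0, 0, 0]], [[0, 0, 0], [0, 0, 0]]]}}

```text
clock: 7.55
tool_pos: [0.5963, -0.0971, 0.2222]
eef_rot: [0.998, 0.06, 0.001, 0.0]
contact_force: [0.1, 0.1, 0.3]
opening: 0.135
finger_force: 35.0
```

```bash
python3 - <<'E'
from h import *
a=snap('top')['img'];b=snap('side')['img']
x=cv2.resize(a[150:250,230:330],(400,400),interpolation=cv2.INTER_CUBIC);y=cv2.resize(b[175:255,210:290],(400,400),interpolation=cv2.INTER_CUBIC)
cv2.imwrite('pics/g2.png',cv2.hconcat([x,y])[:,:,::-1])
E
```

```text
(no output)
```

View pics/g2.png

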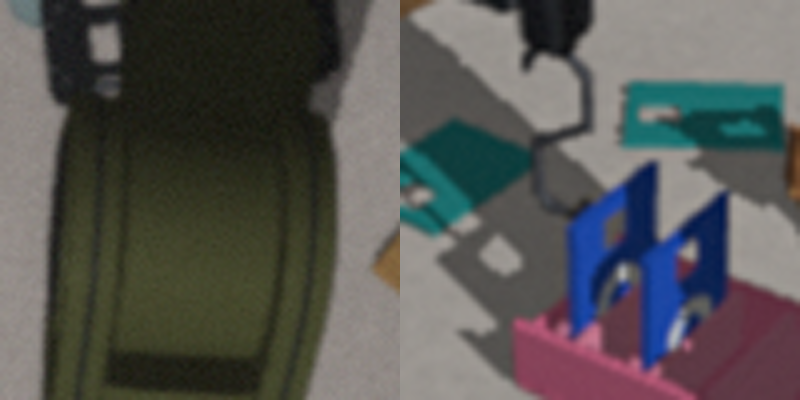

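```bash
python3 - <<'E'
from plan import *
s=snap('side'); st=sensors.get_state(); p=np.array(st['tool_pos']); rot=R.from_quat(st['eef_rot'])
W=np.array([[20,0,-6],[-20,0,-6],[-20,0,-38],[16,0,-60],[16,0,-93],[9,0,-100.5],[-9,0,-100.5],[-16,0,-90.5]])/1000
psi=2*np.arctan2(st['eef_rot'][1],st['eef_rot'][0]); print(np.degrees(psi))
q=R.from_euler('z',psi).apply(W)+p-[0,0,.0305]
print('crop px',((proj(s,q)-[210,175]+.5)*5-.5+[400,0]).round(0).tolist())
L=np.array([[0,.04,.11],[0,-.04,.11],[0,.014,.1],[0,-.014,.1],[0,-.014,.072],[0,.014,.072]])
for x,y,l in((.0502,-.0025,.0124),(.0002,-.0008,.0166)):
    P=R.from_euler('z',.1168).apply(R.from_euler('y',l).apply(L)+[x,y,.008])+[.5076,-.1048,0]
    print(((proj(s,P)-[210,175]+.5)*5-.5+[400,0]).round(0).tolist())
E
```

```text
6.865688323677626
crop px [[524.0, 57.0], [584.0, 77.0], [585.0, 128.0], [533.0, 142.0], [534.0, 191.0], [545.0, 205.0], [571.0, 215.0], [580.0, 205.0]]
[[569.0, 228.0], [651.0, 160.0], [597.0, 220.0], [626.0, 196.0], [627.0, 237.0], [598.0, 261.0]]
[[644.0, 259.0], [724.0, 189.0], [671.0, 251.0], [699.0, 226.0], [699.0, 267.0], [671.0, 293.0]]
```

Call:
{"api": "step_arm", "payload": {"steps": [[[0, 0, 0.2], [0, 0, 0]], [[-1, 0, 0], [0, 0, 0]], [[-1, 0, 0], [0, 0, 0]], [[-1, 0, 0], [0, 0, 0]], [[-0.7, 0, 0], [0, 0, 0]], [[0, 0, 0], [0, 0, 0]], [[0, 0, 0], [0, 0, 0]]]}}

```text
clock: 8.57
tool_pos: [0.5593, -0.1019, 0.2188]
eef_rot: [0.998, 0.06, 0.0, 0.0]
contact_force: [-0.4, 0.2, -0.0]
opening: 0.128
finger_force: 35.0
```

Call:
{"api": "step_arm", "payload": {"steps": [[[0, 0, -0.6], [0, 0, 0]], [[0, 0, -0.6], [0, 0, 0]], [[0, 0, -0.6], [0, 0, 0]], [[0, 0, -0.6], [0, 0, 0]], [[0, 0, -0.6], [0, 0, 0]], [[0, 0, -0.6], [0, 0, 0]], [[0, 0, -0.6], [0, 0, 0]], [[0, 0, 0], [0, 0, 0]], [[0, 0, 0], [0, 0, 0]]]}}

```text
clock: 9.7
tool_pos: [0.5587, -0.102, 0.2606]
eef_rot: [0.998, 0.06, -0.0, 0.0]
contact_force: [-0.2, -0.9, -0.5]
opening: 0.134
finger_force: 35.0
```

```bash
python3 - <<'E'
from h import *
b=snap('side')['img']
y=cv2.resize(b[155:265,200:310],(500,500),interpolation=cv2.INTER_CUBIC)
cv2.imwrite('pics/g3.png',y[:,:,::-1])
E
```

```text
(no output)
```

View pics/g3.png

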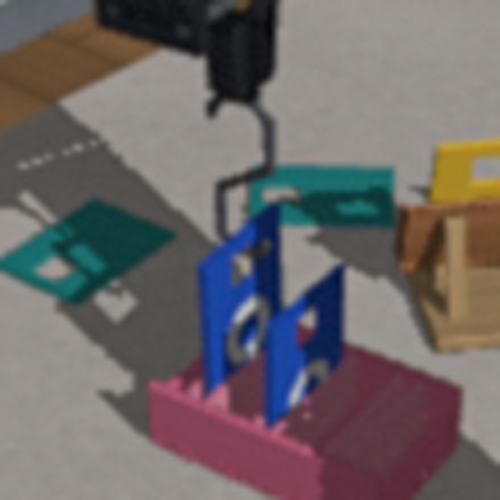

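```bash
python3 - <<'E'
from plan import *
rows([(.5585,-.102,.350,6.7,0,.02),(.53,.0,.350,15,0,.03),(.41,.289,.335,36.6,0,.035),(.41,.289,.323,36.6)])
E
```

```text
19
[[[-0.0,-0.0,-1.79],[-0.0,0.0,0.0]],[[-0.01,-0.0,-1.79],[-0.0,0.0,0.0]],[[-0.0,-0.0,-1.79],[-0.0,0.0,0.1]],[[-0.01,-0.0,-1.79],[-0.0,0.0,0.0]],[[-0.0,-0.0,-1.79],[-0.0,0.0,0.1]],[[-0.41,-2.62,0.0],[-0.0,0.0,-2.1]],[[-0.32,-2.63,0.0],[-0.0,0.0,-2.1]],[[-0.22,-2.64,0.0],[-0.0,0.0,-2.1]],[[-0.12,-2.64,0.0],[-0.0,0.0,-2.0]],[[-0.46,-3.45,0.17],[-0.0,0.0,-2.4]],[[-0.31,-3.46,0.17],[-0.0,0.0,-2.4]],[[-0.17,-3.47,0.17],[-0.0,0.0,-2.4]]]
[[[-0.02,-3.48,0.17],[-0.0,0.0,-2.4]],[[0.12,-3.47,0.17],[-0.0,0.0,-2.4]],[[0.27,-3.47,0.16],[-0.0,0.0,-2.4]],[[0.41,-3.45,0.17],[-0.0,0.0,-2.4]],[[0.55,-3.43,0.16],[-0.0,0.0,-2.4]],[[0.7,-3.41,0.17],[-0.0,0.0,-2.4]],[[0.0,-0.0,1.2],[-0.0,0.0,-0.0]]]
```

Call:
{"api": "step_arm", "payload": {"steps": [[[0, 0, -1.2], [0, 0, 0]], [[0, 0, -1.8], [0, 0, 0]], [[0, 0, -1.8], [0, 0, 0]], [[0, 0, -1.8], [0, 0, 0]], [[0, 0, -1.8], [0, 0, 0]], [[0, 0, -0.6], [0, 0, 0]], [[-0.3, -1.5, 0], [0, 0, -1.2]], [[-0.4, -2.6, 0], [0, 0, -2.1]], [[-0.2, -2.6, 0], [0, 0, -2.1]], [[-0.15, -2.6, 0], [0, 0, -2.1]], [[-0.1, -1.3, 0], [0, 0, -0.9]], [[-0.45, -3, 0.2], [0, 0, -2]]]}}

```text
clock: 11.25
tool_pos: [0.5167, 0.0278, 0.3487]
eef_rot: [0.989, 0.15, 0.0, 0.001]
contact_force: [0.4, 0.8, -1.2]
opening: 0.132
finger_force: 35.0
```

Call:
{"api": "step_arm", "payload": {"steps": [[[-0.3, -3.4, 0.2], [0, 0, -2.4]], [[-0.2, -3.4, 0.2], [0, 0, -2.4]], [[0, -3.4, 0.2], [0, 0, -2.4]], [[0.1, -3.4, 0.2], [0, 0, -2.4]], [[0.3, -3.4, 0.2], [0, 0, -2.4]], [[0.4, -3.4, 0.2], [0, 0, -2.4]], [[0.5, -3, 0.1], [0, 0, -2.2]], [[0.5, -2.2, 0.1], [0, 0, -1.5]], [[0.3, -1.2, 0.1], [0, 0, -1.2]], [[0, 0, 0.5], [0, 0, 0]], [[0, 0, 0.5], [0, 0, 0]], [[0, 0, 0], [0, 0, 0]]]}}

```text
clock: 12.75
tool_pos: [0.4147, 0.2767, 0.3231]
eef_rot: [0.95, 0.313, -0.001, 0.001]
contact_force: [-0.7, -0.2, -0.5]
opening: 0.129
finger_force: 35.0
```

```bash
python3 - <<'E'
from plan import *
rows([(.41,.289,.323,36.6),(.474,.337,.323,36.6,0,.015),(.474,.337,.2905,36.6,0,.008)])
E
```

```text
12
[[[0.36,-1.27,0.01],[0.0,0.1,-0.2]],[[1.33,-0.0,-0.0],[0.0,-0.0,0.0]],[[1.33,-0.01,-0.0],[0.0,-0.0,0.0]],[[1.33,-0.0,-0.0],[0.0,-0.0,0.0]],[[1.34,-0.01,-0.0],[0.0,-0.0,0.0]],[[1.33,-0.0,-0.0],[0.0,-0.0,0.0]],[[1.34,-0.01,-0.0],[0.0,-0.0,0.0]],[[-0.0,-0.0,0.65],[0.0,-0.0,0.0]],[[-0.0,-0.0,0.65],[0.0,-0.0,0.0]],[[-0.0,-0.0,0.65],[0.0,-0.0,0.0]],[[-0.0,-0.0,0.65],[0.0,-0.0,0.0]],[[-0.0,-0.0,0.65],[0.0,-0.0,0.0]]]
```

Call:
{"api": "step_arm", "payload": {"steps": [[[0.4, -1.3, 0], [0, 0, 0]], [[0, 0, 0], [0, 0, 0]], [[0.7, 0, 0], [0, 0, 0]], [[1.3, 0, 0], [0, 0, 0]], [[1.3, 0, 0], [0, 0, 0]], [[1.3, 0, 0], [0, 0, 0]], [[1.3, 0, 0], [0, 0, 0]], [[1.3, 0, 0], [0, 0, 0]], [[0.7, 0, 0], [0, 0, 0]], [[0, 0, 0], [0, 0, 0]], [[0, 0, 0], [0, 0, 0]]]}}

```text
clock: 14.12
tool_pos: [0.473, 0.3376, 0.3236]
eef_rot: [0.95, 0.314, -0.0, 0.0]
contact_force: [0.7, -0.8, -1.4]
opening: 0.132
finger_force: 35.0
```

Call:
{"api": "step_arm", "payload": {"steps": [[[0, 0, 0.6], [0, 0, 0]], [[0, 0, 0.6], [0, 0, 0]], [[0, 0, 0.6], [0, 0, 0]], [[0, 0, 0.6], [0, 0, 0]], [[0, 0, 0.5], [0, 0, 0]], [[0, 0, 0.3], [0, 0, 0]], [[0, 0, 0], [0, 0, 0]], [[0, 0, 0], [0, 0, 0]]]}}

```text
clock: 15.12
tool_pos: [0.4735, 0.338, 0.2919]
eef_rot: [0.95, 0.314, 0.0, -0.0]
contact_force: [0.1, -0.2, -2.1]
opening: 0.133
finger_force: 35.0
```

```bash
python3 - <<'E'
from h import *
b=snap('side')['img']
y=cv2.resize(b[170:320,70:290],(733,500),interpolation=cv2.INTER_CUBIC)
cv2.imwrite('pics/g4.png',y[:,:,::-1])
p=np.array(sensors.get_state()['tool_pos']); print(R.from_euler('z',-.638).apply(p-[.532,.2608,0]))
E
```

```text
[-0.00105706  0.09684716  0.29190798]
```

View pics/g4.png

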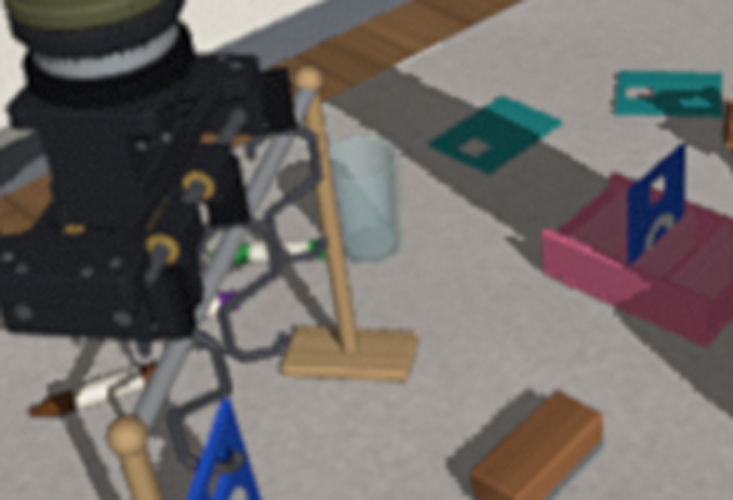

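```bash
cat > asc.py <<'E'
from h import *
def asc(n,u0,u1,v0,v1,st=1):
    i=vision.snapshot(n)['img'].astype(int)[v0:v1:st,u0:u1:st]
    r_,g,b=i[...,0],i[...,1],i[...,2]
    m=np.full(i.shape[:2],'.'); m[i.max(2)<60]='k'; m[(b>r_+50)&(b>g+40)]='B'; m[(r_>b+60)&(g>b+50)]='Y'; m[(r_>g+35)&(b>g+5)]='P'; m[(g>r_+40)&(b>r_+40)]='T'
    for k,row in enumerate(m): print(v0+k*st,''.join(row))
E
python3 -c "
from asc import *
asc('side',100,160,280,370)
st=sensors.get_state();print(st['clock'],st['contact_force'])"
```

```text
280 ............kk..............................................
281 ............kk..............................................
282 ............................................................
283 ............................................................
284 ............................................................
285 ............................................................
286 ............................................................
287 ............................................................
288 ............................................................
289 ............................................................
290 ....................................BBB.....................
291 ....................................BTB.....................
292 ...................................BBTB.....................
293 ...................................BBTBB....................
294 ...................................BTTBB....................
295 ..................................BBTBBB....................
296 ..................................BBTBBB................
[... 4094 characters left out ...]
.....
360 ............................................................
361 ............................................................
362 ............................................................
363 ............................................................
364 ............................................................
365 ............................................................
366 ............................................................
367 ............................................................
368 ............................................................
369 ............................................................
15.225 [ 0.78068646  0.12944902 -1.46280914]
```

```bash
python3 - <<'E'
from plan import *
s=snap('side'); bar=[.532,.2608,.638]
c=np.array([.4739,.3379,0]);C=np.array([[0,-.04,.11],[0,.04,.11],[0,-.04,0],[0,.04,0]])
P=R.from_euler('z',.638).apply(C)+c+[0,0,.26-.197]
print(proj(s,P).round(0).tolist())
E
```

```text
[[138.0, 290.0], [124.0, 322.0], [147.0, 327.0], [135.0, 359.0]]
```

Call:
{"api": "step_arm", "payload": {"steps": [[[0, 0, 0.1], [0, 0, 0]], [[0, 0, 0], [0, 0, 0]], [[0, 0, 0], [0, 0, 0]]]}}

```text
clock: 15.65
tool_pos: [0.4734, 0.338, 0.2908]
eef_rot: [0.95, 0.314, 0.0, -0.0]
contact_force: [-0.1, 0.6, -1.0]
opening: 0.132
finger_force: 35.0
```

Call:
{"api": "step_arm", "payload": {"steps": [[[0, 0, 0], [0, 0, 0]], [[0, 0, 0], [0, 0, 0]], [[0, 0, 0], [0, 0, 0]], [[0, 0, 0], [0, 0, 0]], [[0, 0, 0], [0, 0, 0]], [[0, 0, 0], [0, 0, 0]], [[0, 0, -1], [0, 0, 0]], [[0, 0, -3], [0, 0, 0]], [[0, 0, -4], [0, 0, 0]], [[0, 0, 0], [0, 0, 0]]], "claw": 1}}

```text
clock: 16.9
tool_pos: [0.4745, 0.3394, 0.3746]
eef_rot: [0.95, 0.314, 0.004, -0.002]
contact_force: [-0.5, 0.3, 0.4]
opening: 1.004
finger_force: 0.0
```

Call:
{"api": "step_arm", "payload": {"steps": [[[0, 4.5, 0], [0, 0, 0]], [[0, 5, 0], [0, 0, 0]], [[0, 5, 0], [0, 0, 0]], [[0, 4.6, 0], [0, 0, 0]], [[0, 0, 0], [0, 0, 0]], [[0, 0, 0], [0, 0, 0]]]}}

```text
clock: 17.65
tool_pos: [0.5864, 0.1851, 0.3702]
eef_rot: [0.949, 0.314, -0.001, -0.0]
contact_force: [-0.4, 0.3, 0.6]
opening: 1.0
finger_force: 0.0
```

```bash
python3 - <<'E'
from plan import *
rows([(.5881,.1842,.37,36.6),(.5881,.1842,.2905,36.6,0,.03)])
E
python3 - <<'E'
exec(open('fit.py').read().split('cp=T(')[0])
bar=[.532,.2608,.638]
s=S['side'];i=s['img'];m=(i.max(2)<45).astype(np.uint8);k,_,st,ce=cv2.connectedComponentsWithStats(m)
print([(c.round(1).tolist(),int(a[4])) for c,a in zip(ce[1:],st[1:]) if a[4]>100 and c[0]<200])
b=i[...,2].astype(int); B=(b>i[...,0].astype(int)+50)&(b>i[...,1].astype(int)+40); B[:, 200:]=0; ys,xs=np.nonzero(B); print('blue',xs.min(),xs.max(),ys.min(),ys.max())
E
```

```text
4
[[[0.09,0.17,0.02],[-0.1,0.1,-0.0]],[[-0.0,-0.0,2.65],[0.0,-0.0,-0.0]],[[-0.01,-0.0,2.65],[0.0,-0.0,-0.0]],[[-0.0,-0.0,2.65],[0.0,-0.0,-0.0]]]
[([111.1, 8.2], 563), ([148.9, 13.6], 247), ([133.5, 86.0], 322), ([137.0, 133.3], 3067), ([151.9, 199.9], 190), ([136.6, 227.2], 228), ([119.5, 259.8], 292)]
blue 123 147 291 358
```

Call:
{"api": "step_arm", "payload": {"steps": [[[0.1, 0.15, 0], [0, 0, 0]], [[0, 0, 2.7], [0, 0, 0]], [[0, 0, 2.7], [0, 0, 0]], [[0, 0, 2.6], [0, 0, 0]], [[0, 0, 0], [0, 0, 0]], [[0, 0, 0], [0, 0, 0]]]}}

```text
clock: 18.5
tool_pos: [0.5892, 0.1846, 0.2918]
eef_rot: [0.949, 0.314, 0.001, -0.0]
contact_force: [-0.7, 0.2, -0.2]
opening: 1.0
finger_force: 0.0
```

Call:
{"api": "step_arm", "payload": {"steps": [[[0, 0, 0], [0, 0, 0]], [[0, 0, 0], [0, 0, 0]], [[0, 0, 0], [0, 0, 0]], [[0, 0, 0], [0, 0, 0]], [[0, 0, 0], [0, 0, 0]], [[0, 0, 0], [0, 0, 0]], [[0, 0, 0], [0, 0, 0]], [[0, 0, 0], [0, 0, 0]]], "claw": -1}}

```text
clock: 19.5
tool_pos: [0.5888, 0.1838, 0.2907]
eef_rot: [0.95, 0.314, 0.0, 0.0]
contact_force: [0.1, -0.2, -0.1]
opening: 0.134
finger_force: 35.0
```

```bash
python3 - <<'E'
from plan import *
c,sn=np.cos(.1168),np.sin(.1168)
x=.0002+.0166*.094;y=-.0008
H=np.array([.5076+c*x-sn*y,-.1048+sn*x+c*y]); pre=H+.036*np.array([c,sn]); print(H,pre)
p=np.array([.5881,.1842,.323]); d=.08*np.array([np.cos(.638),np.sin(.638)])
rows([(.5881,.1842,.323,36.6,0,.02),(p[0]-d[0],p[1]-d[1],.323,36.6),(pre[0],pre[1],.323,6.7),(pre[0],pre[1],.2195,6.7,0,.035)])
E
```

```text
[ 0.50944163 -0.1053894 ] [ 0.54519635 -0.10119416]
12
[[[-0.02,-0.04,-1.62],[0.0,0.0,-0.0]],[[-0.01,-0.03,-1.61],[0.0,0.0,-0.0]],[[-4.0,-0.0,-0.0],[0.0,0.0,-0.0]],[[-4.0,-0.0,-0.0],[0.0,0.0,-0.0]],[[-2.49,4.07,0.0],[0.0,-0.0,6.0]],[[-2.05,4.31,0.0],[0.0,-0.0,6.0]],[[-1.59,4.5,0.0],[0.0,-0.0,6.0]],[[-1.11,4.65,0.0],[0.0,-0.0,5.9]],[[-0.62,4.73,0.0],[0.0,-0.0,6.0]],[[-0.0,0.0,3.45],[0.0,-0.0,-0.0]],[[-0.0,0.0,3.45],[0.0,-0.0,-0.0]],[[-0.0,0.0,3.45],[0.0,-0.0,-0.0]]]
```

Call:
{"api": "step_arm", "payload": {"steps": [[[0, 0, -1.6], [0, 0, 0]], [[0, 0, -1.6], [0, 0, 0]], [[0, 0, 0], [0, 0, 0]], [[-3, 0, 0], [0, 0, 0]], [[-5, 0, 0], [0, 0, 0]], [[-2.5, 4.1, 0], [0, 0, 6]], [[-2, 4.3, 0], [0, 0, 6]], [[-1.6, 4.5, 0], [0, 0, 6]], [[-1.1, 4.65, 0], [0, 0, 5.9]], [[-0.6, 4.75, 0], [0, 0, 6]], [[0, 0, 0], [0, 0, 0]], [[0, 0, 0], [0, 0, 0]]]}}

```text
clock: 21.0
tool_pos: [0.5468, -0.1007, 0.323]
eef_rot: [0.998, 0.059, 0.0, -0.0]
contact_force: [0.1, -0.1, -1.0]
opening: 0.133
finger_force: 35.0
```

```bash
python3 - <<'E'
from plan import *
rows([(.5452,-.1012,.323,6.7),(.5452,-.1012,.2195,6.7,0,.035)])
s=snap('side')
L=np.array([[0,.04,.11],[0,-.04,.11],[0,-.04,.05],[0,.04,.05]])
P=R.from_euler('z',.1168).apply(R.from_euler('y',.0166).apply(L)+[.0002,-.0008,.008])+[.5076,-.1048,0]
print(proj(s,P).round(1).tolist())
from asc import *
asc('side',250,290,188,240)
E
```

```text
4
[[[-0.16,0.03,-0.0],[-0.0,-0.0,0.0]],[[-0.0,0.0,3.45],[-0.0,-0.0,0.0]],[[-0.01,0.0,3.45],[-0.0,-0.0,0.0]],[[-0.0,0.01,3.45],[-0.0,-0.0,0.0]]]
[[258.3, 226.5], [274.4, 212.3], [274.2, 229.8], [258.6, 244.5]]
188 ........................................
189 ........................................
190 ........................................
191 ........................................
192 ....kkk.kkk.TTTTTTTTTTTTTTTTTTTTTTTT....
193 .......kkk.TTTTTTTTTTTTTTTTTTTTTTTTT....
194 ......TTTTTTTTTTTTTTTTTTTTTTTTTTTTTT....
195 .....TTTTTTTTTTTTTTTTTTTTTTTTTTTTTTT....
196 .....TTT........TTTTTTTTTTTTTTTTTTTT....
197 .....TTT........TTTTTTTTTTTTTTTTTTTT....
198 .....TTT.........TTTTTTTTTTTTTTTTTTT....
199 .....TTTT..T....kTTTTTTTTTTTTTTTTTTT....
200 .....TTTTTTTTTTTTTTTTTTTTTTTTTTTTTTT....
201 .....TTTTTTTTTTTTTTTTTTTTTTTTTTTTTTT....
202 .....TTTTTTTTTTTTTTTTTTTTTTTTTTTTTTT..k.
203 .....TTTTTTTTTTTTTTTTTTTTTTTTTTTTTTT....
204 ......T.......TTTTT................T.k..
205 ........................................
206 ........................................
207 ................................
[... 748 characters left out ...]
BB...BBBBB...............
225 ...PPPPPP.BBTTBB....BBBBB...............
226 ..PPPPPP.BBTTTB.....BBBBB...............
227 .PPPPPPPBBTTTTB.PP..BBBBB...............
228 PPPPPPP.BBTTTTB.PPP.BBBBB...............
229 PPPPPPP.BBTTTTB.PP.BBBBBB...............
230 PPPPPPP.BBTTTTB...BBBBBBB...............
231 PPPPPPP.BBBTTTBBBBBBBBBBB.PP............
232 PPPPPPP.BBTTTTTBBBBBBBBBB.PPPPP.........
233 P.PPPPP.BBTTTTTBBBB...BBB.PPPPPPP.......
234 PPPPPPP.BBTTTBTTTB.....B..PPPPPPPPP.....
235 P.PPPPP.BBTTTTTTB.........PPPPPPPPPPPP..
236 PPPPPPP.BBTTTTTBB........PPPPPPPPPPPPPPP
237 PPP.PPP.BBTTTTBB........PPPPPPPPPPPPPPPP
238 P.PPPPP.BBTTTTBB.......PPP.PPPPPPPPPPPPP
239 PP.P.PP.BBTTTTB...B...PPP..PPPPPPPPPPPPP
```

Call:
{"api": "step_arm", "payload": {"steps": [[[-0.15, 0, 0], [0, 0, 0]], [[0, 0, 3.4], [0, 0, 0]], [[0, 0, 3.5], [0, 0, 0]], [[0, 0, 3.5], [0, 0, 0]], [[0, 0, 0], [0, 0, 0]], [[0, 0, 0], [0, 0, 0]]]}}

```text
clock: 21.85
tool_pos: [0.546, -0.1014, 0.2199]
eef_rot: [0.998, 0.058, 0.001, 0.0]
contact_force: [1.0, 0.1, 0.2]
opening: 0.134
finger_force: 35.0
```

Call:
{"api": "step_arm", "payload": {"steps": [[[-1, 0, 0], [0, 0, 0]], [[-1, 0, 0], [0, 0, 0]], [[-1, 0, 0], [0, 0, 0]], [[-0.6, 0, 0], [0, 0, 0]], [[0, 0, 0], [0, 0, 0]], [[0, 0, 0], [0, 0, 0]]]}}

```text
clock: 22.6
tool_pos: [0.5097, -0.1059, 0.2188]
eef_rot: [0.998, 0.058, 0.0, 0.0]
contact_force: [0.2, -0.8, -0.5]
opening: 0.137
finger_force: 35.0
```

```bash
python3 - <<'E'
from asc import *
s=sensors.get_state(); print(s['tool_pos'],s['contact_force'])
asc('side',250,285,205,245)
E
```

```text
[ 0.50974635 -0.10594706  0.21877114] [ 0.23707253 -0.82644111 -0.45971876]
205 .......................kkk.........
206 .......................kkk.........
207 .......................kkk.........
208 .......................kk..........
209 .......................kk..........
210 .......................kkk.........
211 ......................kkk..........
212 ...................kkkkkk..........
213 ...............kkkkk...............
214 .............kkk........B..........
215 .............k.........BB..........
216 ......................BBB..........
217 .....................BBBB..........
218 ...................BBBBBB..........
219 ..................BBBBBBB..........
220 ................BBBBBBBBB..........
221 ............k.BBBBBBBBBBB..........
222 ....PP.......BBTTB.BBBBBB..........
223 ...PPPPP....BBTTB...BBBBB..........
224 ...PPPPPPP.BBTTBB...BBBBB..........
225 ...PPPPPP.BBTTTB....BBBBB..........
226 ..PPPPPP.BBTTTTB....BB.k...........
227 .PPPPPPPBBTTTTTBk...B.kk...........
228 PPPPPPP.BBTTTTBBkkkkkkkk...........
229 PPPPPPP.BBTTTTB..kkkkkk............
230 PPPPPPP.BBTTTTB....kk..BB..........
231 PPPPPPP.BBTTTTBBBBBBBBBBB.PP.......
232 PPPPPPP.BBTTTTTBBBBBBBBBB.PPPP.....
233 P.PPPPP.BBTTTTTTBBB...BBB.PPPPPPPP.
234 PPPPPPP.BBTTTTTTTB.....B..PPPPPPPPP
235 PPPPPPP.BBTTTTTTBB........PPPPPPPPP
236 PPPPPPP.BBTTTTTBB........PPPPPPPPPP
237 PPPPPPP.BBTTTTTB........PPPPPPPPPPP
238 PPPPPPP.BBBTTTBB.......PPPPPPPPPPPP
239 PPPPPPP.BBTTTTB...B...PPP.PPPPPPPPP
240 PPPPPPP.BBTTTBB..B...PPPPPPPPPPPPPP
241 PPPPPPP.BBTTTB..B...PPPPPPPPPPPPPPP
242 PP.PPPP.BBTTTB..BPPPPPPPPPPPPPPPPP.
243 P.P..PP.BBTTBB...PPPPPPPPPPPPPPPPPP
244 P....PPPBBTTBB...PP.PPPPPPPPPPPPPPP
```

```bash
python3 - <<'E'
from plan import *
p,q=rows([(.5095,-.1058,.345,6.7,0,.018)])
p,q=rows([(.5245,.1355,.345,36.4,0,.03)],p,q)
E
```

```text
8
[[[-0.0,-0.0,-1.58],[0.0,-0.0,-0.0]],[[-0.0,-0.0,-1.58],[0.0,-0.0,-0.0]],[[-0.0,-0.0,-1.58],[0.0,-0.0,-0.0]],[[-0.0,-0.0,-1.58],[0.0,-0.0,-0.0]],[[-0.0,-0.0,-1.58],[0.0,-0.0,-0.0]],[[-0.01,-0.0,-1.58],[0.0,-0.0,-0.0]],[[-0.0,-0.01,-1.57],[0.0,-0.0,-0.0]],[[-0.01,-0.0,-1.58],[0.0,-0.0,-0.0]]]
9
[[[0.48,-2.64,0.0],[0.0,-0.0,-3.3]],[[0.63,-2.61,0.0],[0.0,-0.0,-3.3]],[[0.78,-2.57,0.0],[0.0,-0.0,-3.3]],[[0.92,-2.52,0.0],[0.0,-0.0,-3.3]],[[1.07,-2.47,0.0],[0.0,-0.0,-3.3]],[[1.21,-2.4,0.0],[0.0,-0.0,-3.3]],[[1.34,-2.33,0.0],[0.0,-0.0,-3.3]],[[1.48,-2.25,0.0],[0.0,-0.0,-3.3]],[[1.6,-2.15,0.01],[0.0,-0.0,-3.3]]]
```

Call:
{"api": "step_arm", "payload": {"steps": [[[0, 0, -0.6], [0, 0, 0]], [[0, 0, -0.6], [0, 0, 0]], [[0, 0, -1.2], [0, 0, 0]], [[0, 0, -1.6], [0, 0, 0]], [[0, 0, -1.8], [0, 0, 0]], [[0, 0, -1.8], [0, 0, 0]], [[0, 0, -1.8], [0, 0, 0]], [[0, 0, -1.8], [0, 0, 0]], [[0, 0, -1], [0, 0, 0]], [[0, 0, -0.4], [0, 0, 0]], [[0, 0, 0], [0, 0, 0]]]}}

```text
clock: 24.02
tool_pos: [0.5092, -0.106, 0.3446]
eef_rot: [0.998, 0.058, -0.0, 0.0]
contact_force: [0.1, 0.7, -0.8]
opening: 0.132
finger_force: 35.0
```

Call:
{"api": "step_arm", "payload": {"steps": [[[0.2, -1.3, 0], [0, 0, -1.6]], [[0.4, -2.4, 0], [0, 0, -3]], [[0.6, -2.6, 0], [0, 0, -3.3]], [[0.8, -2.6, 0], [0, 0, -3.3]], [[0.9, -2.5, 0], [0, 0, -3.3]], [[1.1, -2.5, 0.2], [0, 0, -3.3]], [[1.2, -2.4, 0.4], [0, 0, -3.3]], [[1.3, -2.3, 0.6], [0, 0, -3.3]], [[1.5, -2.2, 0.6], [0, 0, -3.3]], [[1.3, -1.8, 0.4], [0, 0, -1.8]], [[0, 0, 0], [0, 0, 0]], [[0, 0, 0], [0, 0, 0]]]}}

```text
clock: 25.52
tool_pos: [0.518, 0.141, 0.3227]
eef_rot: [0.951, 0.311, -0.0, 0.0]
contact_force: [-0.2, -0.5, -1.6]
opening: 0.135
finger_force: 35.0
```

```bash
python3 - <<'E'
from plan import *
rows([(.5245,.1355,.323,36.6),(.5888,.1838,.323,36.6,0,.015),(.5888,.1838,.291,36.6,0,.008)])
E
```

```text
11
[[[0.2,0.83,-0.03],[0.0,0.0,-0.4]],[[1.34,-0.01,-0.0],[0.0,0.0,-0.0]],[[1.34,-0.01,-0.0],[0.0,0.0,-0.0]],[[1.34,-0.01,-0.0],[0.0,0.0,-0.0]],[[1.34,-0.01,-0.0],[0.0,0.0,-0.0]],[[1.34,-0.0,-0.01],[0.0,0.0,-0.0]],[[1.34,-0.01,-0.0],[0.0,0.0,-0.0]],[[0.0,0.0,0.8],[0.0,0.0,-0.0]],[[0.0,0.0,0.8],[0.0,0.0,-0.0]],[[0.0,0.0,0.8],[0.0,0.0,-0.0]],[[0.01,0.0,0.8],[0.0,0.0,-0.0]]]
```

Call:
{"api": "step_arm", "payload": {"steps": [[[0.2, 0.8, 0], [0, 0, -0.4]], [[0, 0, 0], [0, 0, 0]], [[0.7, 0, 0], [0, 0, 0]], [[1.3, 0, 0], [0, 0, 0]], [[1.4, 0, 0], [0, 0, 0]], [[1.3, 0, 0], [0, 0, 0]], [[1.3, 0, 0], [0, 0, 0]], [[1.3, 0, 0], [0, 0, 0]], [[0.7, 0, 0], [0, 0, 0]], [[0, 0, 0], [0, 0, 0]], [[0, 0, 0], [0, 0, 0]]]}}

```text
clock: 26.9
tool_pos: [0.5886, 0.1832, 0.3227]
eef_rot: [0.95, 0.314, -0.0, 0.0]
contact_force: [-0.2, -0.3, -1.6]
opening: 0.13
finger_force: 35.0
```

Call:
{"api": "step_arm", "payload": {"steps": [[[0, 0, 0.6], [0, 0, 0]], [[0, 0, 0.6], [0, 0, 0]], [[0, 0, 0.6], [0, 0, 0]], [[0, 0, 0.6], [0, 0, 0]], [[0, 0, 0.5], [0, 0, 0]], [[0, 0, 0.3], [0, 0, 0]], [[0, 0, 0], [0, 0, 0]], [[0, 0, 0], [0, 0, 0]]]}}

```text
clock: 27.9
tool_pos: [0.5889, 0.1835, 0.2908]
eef_rot: [0.95, 0.314, 0.0, 0.0]
contact_force: [-1.1, 0.1, -0.9]
opening: 0.137
finger_force: 35.0
```

```bash
python3 - <<'E'
from asc import *
s=sensors.get_state(); print(s['tool_pos'],s['contact_force'])
p=np.array(s['tool_pos']); print(R.from_euler('z',-.638).apply(p-[.532,.2608,0]))
c=np.array([p[0],p[1],0]);C=np.array([[0,-.04,.11],[0,.04,.11],[0,-.04,0],[0,.04,0]])
P=R.from_euler('z',.638).apply(C)+c+[0,0,.26-.197]
print(proj(snap('side'),P).round(0).tolist())
asc('side',110,185,190,300,2)
E
```

```text
[0.58892161 0.18353125 0.29083833] [-1.14338447  0.12657209 -0.92205438]
[-0.00029602 -0.09597104  0.29083833]
[[163.0, 231.0], [154.0, 253.0], [169.0, 267.0], [161.0, 290.0]]
190 ...kkkkkkkkkkkkkkkkkkkkkk.............
192 ....kkkkkkkkkkkkkkkkkkkkk.............
194 ....kk.kkkkkkkkkkkkkkkkkk.............
196 .k..kk.kkkkkkkkkkk..kkkkk.............
198 kk..kkkkkkkkkkkkkkkkkkkkk.............
200 kk...kkkkkkkkkkkkkkkkkkkk.............
202 kkk...............kkkkkkk.............
204 kkk...............kkkkkkk.............
206 kkkk..............kkkkkkk.............
208 kk.................kkkkkk.............
210 ...................k..................
212 ......................................
214 ......................................
216 ......................................
218 .........kkkkkkk......................
220 ..........kkkkkk......................
222 ..........kkkkkk......................
224 ...........kkkkkk.....................
226 ...........kkkkkk.....................
228 ...........kkkkkk.....................
230 ...........kkkkkk.....................
232 ...........kkkkkk
[... 740 characters left out ...]
B.B.B.......
268 PP.kkkkkkk.............BBBB.B.B.......
270 ...kkkkkk...............BBB..B........
272 ........................BBB..B........
274 ........................BBBBBB........
276 .........................BBBB.........
278 .........................BBBB.........
280 ..........................BBB.........
282 ..........................BB..........
284 ..........................BB..........
286 ..........................BB..........
288 ......................................
290 ......................................
292 .............BB.......................
294 .............BB.......................
296 ............BBB.......................
298 ............BBB.......................
```

Call:
{"api": "step_arm", "payload": {"steps": [[[0, 0, 0], [0, 0, 0]], [[0, 0, 0], [0, 0, 0]], [[0, 0, 0], [0, 0, 0]], [[0, 0, 0], [0, 0, 0]], [[0, 0, 0], [0, 0, 0]], [[0, 0, 0], [0, 0, 0]], [[0, 0, -1], [0, 0, 0]], [[0, 0, -4], [0, 0, 0]], [[0, 0, -5], [0, 0, 0]], [[0, 0, -2], [0, 0, 0]], [[0, 0, 0], [0, 0, 0]], [[0, 0, 0], [0, 0, 0]]], "claw": 1}}

```text
clock: 29.5
tool_pos: [0.5884, 0.1832, 0.4097]
eef_rot: [0.95, 0.314, -0.001, 0.0]
contact_force: [-0.6, -0.4, 0.0]
opening: 0.999
finger_force: 0.0
```

```bash
python3 - <<'E'
from h import *
b=snap('side')['img'];a=snap('top')['img']
y=cv2.resize(b[160:260,270:370],(400,400),interpolation=cv2.INTER_CUBIC)
x=cv2.resize(a[180:260,320:400],(400,400),interpolation=cv2.INTER_CUBIC)
cv2.imwrite('pics/g5.png',cv2.convertScaleAbs(cv2.hconcat([x,y])[:,:,::-1],alpha=1.3))
i=b; m=(i.max(2)<45).astype(np.uint8);k,_,st,ce=cv2.connectedComponentsWithStats(m)
print([(c.round(1).tolist(),int(q[4])) for c,q in zip(ce[1:],st[1:]) if q[4]>100 and c[0]<200])
print(sensors.get_state()['clock'])
E
```

```text
[([105.6, 31.7], 113), ([130.3, 62.3], 349), ([134.0, 112.3], 3250), ([151.7, 200.0], 203), ([136.7, 227.1], 227), ([119.5, 259.9], 293)]
29.6
```

View pics/g5.png

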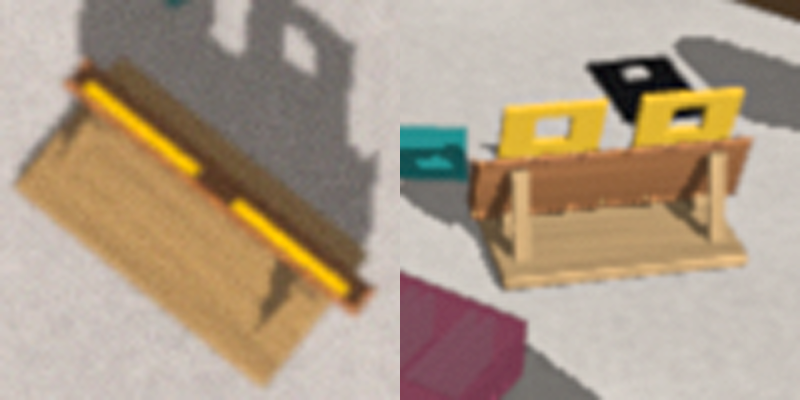

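```bash
cat > dry.py <<'E'
exec(open('fit.py').read().split('cp=T(')[0])
def plq(x,y,z,yaw,lean): return lambda P:R.from_euler('ZY',[yaw,lean]).apply(P)+[x,y,z]
L=np.array([[0,.04,.11],[0,-.04,.11],[0,.014,.1],[0,-.014,.1],[0,-.014,.072],[0,.014,.072]])
ES=lambda p:crop('side',270,160,4,400,p)
dp=[ES([(502,107),(607,100),(538,118),(573,115),(569,141),(534,143)])+ET([(87,88),(197,170)]),ES([(640,95),(745,88),(673,108),(707,104),(703,128),(669,132)])+ET([(236,205),(347,292)])]
P=np.vstack([L,L[:2]])
def f(q):
    return np.concatenate([res(dp[k],plq(q[2*k],q[2*k+1],.031,q[4],-.262)(P)) for k in(0,1)])
q=show('both',f,[.5,-.3,.45,-.4,-.7]); print(f(q).reshape(2,8,2).round(1).tolist())
def f2(q):
    return np.concatenate([res(dp[k],plq(q[2*k],q[2*k+1],.031,q[4],q[5])(P)) for k in(0,1)])
q2=show('free',f2,[.5,-.3,.45,-.4,-.7,-.2])
for k in(0,1):
    print('hole',k,plq(q[2*k],q[2*k+1],.031,q[4],-.262)(np.array([[0,0,.086],[0,0,.11]])).round(4),plq(q2[2*k],q2[2*k+1],.031,q2[4],q2[5])(np.array([[0,0,.086],[0,0,.11]])).round(4))
E
python3 dry.py
```

```text
both [ 0.5281 -0.3168  0.4585 -0.3997 -0.7143] rms px 0.61 max 1.6
[[[0.4, 0.7], [-0.0, 0.6], [-0.6, -0.3], [-0.3, -0.2], [-0.6, -0.3], [-0.7, -0.1], [0.7, 0.3], [0.3, 1.6]], [[0.5, 0.9], [-0.8, 0.8], [-0.2, -0.7], [0.0, -0.3], [-0.8, 0.0], [-0.8, -0.3], [0.6, 0.5], [0.3, 1.1]]]
free [ 0.5165 -0.3057  0.4472 -0.3885 -0.7051 -0.1224] rms px 0.51 max 1.4
hole 0 [[ 0.5113 -0.3023  0.1141]
 [ 0.5066 -0.2982  0.1372]] [[ 0.5085 -0.2989  0.1164]
 [ 0.5062 -0.297   0.1402]]
hole 1 [[ 0.4416 -0.3851  0.1141]
 [ 0.4369 -0.381   0.1372]] [[ 0.4392 -0.3817  0.1164]
 [ 0.4369 -0.3798  0.1402]]
```

```bash
python3 - <<'E'
from plan import *
print(np.round(sensors.get_state()['q'],2))
yaw=-.7143
zp=R.from_euler('ZY',[yaw,-.262]).apply([0,0,1]); rr=Rt(90+np.degrees(yaw),-15); print(rr.apply([0,0,1]),zp,rr.apply([0,1,0]))
g=np.array([.5275,-.3162,.031])+.088*zp  # dry0
pre=g+.09*zp; print(g,pre)
rows([(.53,-.05,.38,45),(*pre,90+np.degrees(yaw),-15,.05)])
E
```

```text
[-0.14  0.57 -0.45  1.35  0.24  1.28 -1.52]
[ 0.19555124 -0.16954943 -0.96592583] [-0.19569765  0.16967637  0.96587388] [ 0.72980718 -0.63276708  0.25881905]
[ 0.51027861 -0.30126848  0.1159969 ] [ 0.49266582 -0.28599761  0.20292555]
11
[[[-3.72,3.05,0.6],[-0.0,0.0,-1.7]],[[-3.81,2.94,0.6],[-0.0,0.0,-1.7]],[[-3.89,2.82,0.6],[-0.0,0.0,-1.7]],[[-3.98,2.71,0.59],[-0.0,0.1,-1.7]],[[-4.05,2.59,0.59],[-0.0,0.0,-1.6]],[[-3.22,2.35,2.95],[-2.5,0.1,-0.7]],[[-3.25,2.17,3.04],[-2.5,0.1,-0.7]],[[-3.28,2.0,3.13],[-2.5,0.1,-0.7]],[[-3.31,1.82,3.21],[-2.5,0.1,-0.7]],[[-3.34,1.64,3.28],[-2.5,0.1,-0.6]],[[-3.36,1.46,3.33],[-2.5,0.0,-0.7]]]
```

Call:
{"api": "step_arm", "payload": {"steps": [[[-3.7, 3, 0.6], [0, 0, -1.7]], [[-3.8, 2.9, 0.6], [0, 0, -1.7]], [[-3.9, 2.8, 0.6], [0, 0, -1.7]], [[-4, 2.7, 0.6], [0, 0, -1.7]], [[-4, 2.6, 0.6], [0, 0, -1.6]], [[-3.2, 2.4, 3], [-2.5, 0.1, -0.7]], [[-3.3, 2.2, 3], [-2.5, 0.1, -0.7]], [[-3.3, 2, 3.1], [-2.5, 0.1, -0.7]], [[-3.3, 1.8, 3.2], [-2.5, 0.1, -0.7]], [[-3.3, 1.6, 3.3], [-2.5, 0.1, -0.6]], [[-3.4, 1.5, 3.3], [-2.5, 0, -0.7]], [[0, 0, 0], [0, 0, 0]]], "claw": 1, "grip_force": 20}}

```text
clock: 31.2
tool_pos: [0.4893, -0.2878, 0.2014]
eef_rot: [0.903, 0.41, 0.051, 0.118]
contact_force: [-0.7, 0.0, -0.2]
opening: 1.005
finger_force: 0.0
```

```bash
python3 - <<'E'
from plan import *
g=[.5103,-.3013,.116]; rows([(.4927,-.286,.2029,49.1,-15),(*g,49.1,-15,.03)])
s=snap('side')
L=np.array([[0,.04,.11],[0,-.04,.11],[0,.014,.1],[0,-.014,.1]])
P=R.from_euler('ZY',[-.7143,-.262]).apply(L)+[.5275,-.3162,.031]
print(proj(s,P).round(0).tolist(),proj(snap('top'),P).round(0).tolist())
i=s['img'].astype(int); Y=(i[...,0]>i[...,2]+60)&(i[...,1]>i[...,2]+60); Y[:150]=0; Y[:,380:]=0
k,l,st,ce=cv2.connectedComponentsWithStats(Y.astype(np.uint8)); print([a.tolist() for a in st[1:] if a[4]>40])
E
```

```text
4
[[[0.35,0.17,-0.11],[-0.3,0.4,-0.2]],[[-0.0,0.0,3.0],[0.0,-0.0,-0.0]],[[-0.0,0.0,3.0],[0.0,-0.0,-0.0]],[[-0.0,0.0,3.0],[0.0,-0.0,-0.0]]]
[[296.0, 187.0], [321.0, 185.0], [304.0, 189.0], [313.0, 188.0]] [[337.0, 198.0], [359.0, 215.0], [345.0, 204.0], [352.0, 210.0]]
[[329, 182, 27, 15, 279], [295, 185, 26, 15, 207]]
```

Call:
{"api": "step_arm", "payload": {"steps": [[[0.3, 0.2, 0], [-0.3, 0.4, -0.2]], [[0, 0, 3], [0, 0, 0]], [[0, 0, 3], [0, 0, 0]], [[0, 0, 2.9], [0, 0, 0]], [[0, 0, 0], [0, 0, 0]], [[0, 0, 0], [0, 0, 0]]]}}

```text
clock: 32.05
tool_pos: [0.5154, -0.2986, 0.12]
eef_rot: [0.9, 0.414, 0.059, 0.12]
contact_force: [0.5, -0.3, 0.3]
opening: 0.999
finger_force: 0.0
```

Call:
{"api": "step_arm", "payload": {"steps": [[[0, 0, 0], [0, 0, 0]], [[0, 0, 0], [0, 0, 0]], [[0, 0, 0], [0, 0, 0]], [[0, 0, 0], [0, 0, 0]], [[0, 0, 0], [0, 0, 0]], [[0, 0, 0], [0, 0, 0]], [[0, 0, 0], [0, 0, 0]], [[0, 0, 0], [0, 0, 0]], [[0, 0, 0], [0, 0, 0]], [[0, 0, 0], [0, 0, 0]]], "claw": -1}}

```text
clock: 33.3
tool_pos: [0.5146, -0.2993, 0.1189]
eef_rot: [0.901, 0.414, 0.058, 0.12]
contact_force: [0.7, 0.4, 0.5]
opening: 0.042
finger_force: 21.5
```

Call:
{"api": "step_arm", "payload": {"steps": [[[0, 0, -1], [0, 0, 0]], [[0, 0, -2], [0, 0, 0]], [[0, 0, -3], [0, 0, 0]], [[0, 0, -3], [0, 0, 0]], [[0, 0, -3], [0, 0, 0]], [[0, 0, 0], [0, 0, 0]], [[0, 0, 0], [0, 0, 0]]]}}

```text
clock: 34.17
tool_pos: [0.4895, -0.2791, 0.2342]
eef_rot: [0.901, 0.413, 0.058, 0.12]
contact_force: [0.4, -0.4, -1.6]
opening: 0.044
finger_force: 22.3
```

```bash
python3 - <<'E'
from plan import *
b=snap('side')['img']
cv2.imwrite('pics/g6.png',cv2.resize(b[120:240,250:400],(750,600),interpolation=cv2.INTER_CUBIC)[:,:,::-1])
rows([(.5573,-.099,.23,96.7,0,.04)])
E
```

```text
5
[[[3.62,-1.29,-0.26],[2.9,1.2,-9.4]],[[3.78,-0.7,-0.13],[2.9,1.2,-9.4]],[[3.85,-0.07,-0.03],[2.9,1.2,-9.4]],[[3.8,0.56,0.04],[2.9,1.2,-9.4]],[[3.67,1.18,0.07],[2.8,1.2,-9.5]]]
```

View pics/g6.png

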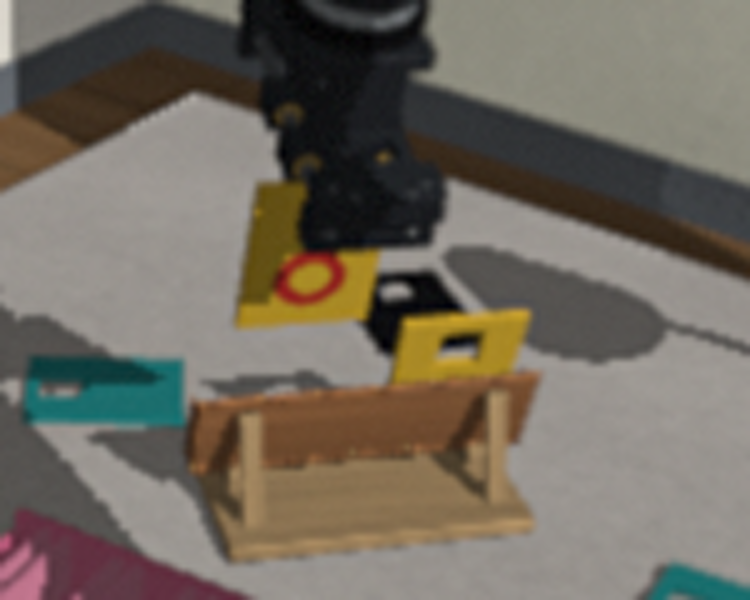

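```bash
cat > inhand.py <<'E'
from plan import *
from scipy.optimize import least_squares
def inhand(obs,C):
    s=snap('side'); st=sensors.get_state(); p=np.array(st['tool_pos']); rot=R.from_quat(st['eef_rot'])
    # plaque frame in tool: plaque y=tool x, plaque z=-tool z, plaque x=tool y ; q=(plaque y of TCP, z of TCP, tilt about tool y, tilt about tool x)
    B=R.from_matrix(np.array([[0,1,0],[1,0,0],[0,0,-1.]]))
    def f(q): return np.append((proj(s,rot.apply((R.from_euler('xy',[q[3],q[2]])*B).apply(C-[0,q[0],q[1]]))+p)-obs).ravel(),[q[3]/.05])
    o=least_squares(f,[0,.09,0,0]); print('y,z of TCP on plaque, tilts',o.x.round(4),o.fun.round(1)); return o.x
if __name__=='__main__':
    c=lambda u,v:[250+(u+.5)/5-.5,120+(v+.5)/5-.5]
    inhand(np.array([c(237,326),c(365,320),c(262,183)]),np.array([[0,.04,0],[0,-.04,0],[0,.04,.11]]))
E
python3 inhand.py
```

```text
y,z of TCP on plaque, tilts [0.0086 0.0906 0.0214 0.0128] [-0.2  0.1  0.1 -0.2  0.1  0.1  0.3]
```

Call:
{"api": "step_arm", "payload": {"steps": [[[3.6, -1.6, -0.2], [2.9, 1.2, -9.4]], [[3.8, -1, -0.1], [2.9, 1.2, -9.4]], [[3.9, -0.2, 0], [2.9, 1.2, -9.4]], [[3.9, 0.6, 0], [2.9, 1.2, -9.4]], [[3.8, 1.2, 0.1], [2.8, 1.2, -9.5]], [[0, 0, 0], [0, 0, 0]], [[0, 0, 0], [0, 0, 0]]]}}

```text
clock: 35.15
tool_pos: [0.5525, -0.0933, 0.2269]
eef_rot: [0.665, 0.747, -0.001, 0.001]
contact_force: [0.4, -0.5, -0.4]
opening: 0.042
finger_force: 22.3
```

```bash
python3 - <<'E'
from plan import *
rows([(.5566,-.093,.23,96.7,0),(.5566,-.093,.15,96.7,0,.04)])
E
```

```text
4
[[[-0.02,0.41,-0.31],[0.0,0.1,-0.1]],[[-0.0,0.0,2.67],[0.0,-0.0,0.0]],[[-0.0,0.0,2.67],[0.0,-0.0,0.0]],[[-0.0,0.0,2.66],[0.0,-0.0,0.0]]]
```

Call:
{"api": "step_arm", "payload": {"steps": [[[0, 0.4, 0], [0, 0, 0]], [[0, 0, 2.6], [0, 0, 0]], [[0, 0, 2.6], [0, 0, 0]], [[0, 0, 2.5], [0, 0, 0]], [[0, 0, 0], [0, 0, 0]], [[0, 0, 0], [0, 0, 0]]]}}

```text
clock: 35.9
tool_pos: [0.5579, -0.0924, 0.152]
eef_rot: [0.665, 0.747, 0.001, 0.002]
contact_force: [0.5, -0.1, -0.6]
opening: 0.043
finger_force: 22.3
```

```bash
python3 - <<'E'
from plan import *
s=snap('side');b=s['img']
cv2.imwrite('pics/g7.png',cv2.resize(b[175:275,220:320],(600,600),interpolation=cv2.INTER_CUBIC)[:,:,::-1])
st=sensors.get_state();print(st['tool_pos'],st['contact_force'])
# predicted slot2 mouth at z=.048, and plaque bottom corners
M=np.array([[.045,.046,.048],[.055,.046,.048],[.055,-.046,.048],[.045,-.046,.048]])
f=lambda P:((proj(s,R.from_euler('z',.1168).apply(P)+[.5076,-.1048,0])-[220,175]+.5)*6-.5).round(0).tolist()
print(f(M))
E
```

```text
[ 0.55808961 -0.09230371  0.15224919] [-0.15712597 -0.97381587 -0.96115628]
[[147.0, 411.0], [129.0, 403.0], [240.0, 306.0], [257.0, 313.0]]
```

View pics/g7.png

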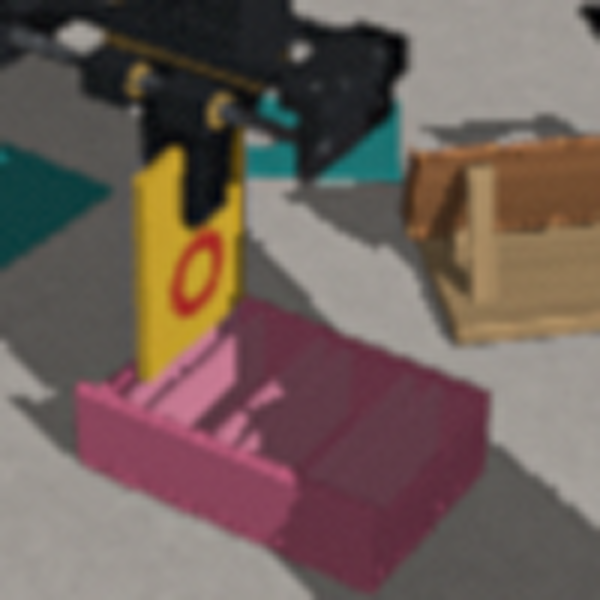

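Call:
{"api": "step_arm", "payload": {"steps": [[[0, -0.1, 0.6], [0, 0, 0]], [[0, 0, 0.6], [0, 0, 0]], [[0, 0, 0.6], [0, 0, 0]], [[0, 0, 0.4], [0, 0, 0]], [[0, 0, 0], [0, 0, 0]]]}}

```text
clock: 36.58
tool_pos: [0.5565, -0.0921, 0.1288]
eef_rot: [0.664, 0.747, 0.001, 0.001]
contact_force: [1.0, 0.3, -1.4]
opening: 0.041
finger_force: 22.1
```

Call:
{"api": "step_arm", "payload": {"steps": [[[0, 0, 0.6], [0, 0, 0]], [[0, 0, 0.6], [0, 0, 0]], [[0, 0, 0.6], [0, 0, 0]], [[0, 0, 0.6], [0, 0, 0]], [[0, 0, 0.5], [0, 0, 0]], [[0, 0, 0.2], [0, 0, 0]], [[0, 0, 0], [0, 0, 0]]]}}

```text
clock: 37.45
tool_pos: [0.557, -0.0924, 0.0992]
eef_rot: [0.665, 0.747, 0.001, 0.002]
contact_force: [0.4, -0.7, 8.5]
opening: 0.046
finger_force: 24.3
```

Call:
{"api": "step_arm", "payload": {"steps": [[[0, 0, 0], [0, 0, 0]], [[0, 0, 0], [0, 0, 0]], [[0, 0, 0], [0, 0, 0]], [[0, 0, 0], [0, 0, 0]], [[0, 0, 0], [0, 0, 0]], [[0, 0, 0], [0, 0, 0]], [[0, 0, -1], [0, 0, 0]], [[0, 0, -4], [0, 0, 0]], [[0, 0, -5], [0, 0, 0]], [[0, 0, -3], [0, 0, 0]], [[0, 0, 0], [0, 0, 0]]], "claw": 1}}

```text
clock: 38.83
tool_pos: [0.5576, -0.0919, 0.231]
eef_rot: [0.665, 0.747, 0.002, 0.003]
contact_force: [-0.7, -0.5, -0.8]
opening: 1.002
finger_force: 0.0
```

```bash
python3 - <<'E'
from plan import *
s=snap('side');t=snap('top')
i=s['img'].astype(int); Y=(i[...,0]>i[...,2]+60)&(i[...,1]>i[...,2]+60); Y[:150]=0; Y[:,380:]=0
k,l,st,ce=cv2.connectedComponentsWithStats(Y.astype(np.uint8)); print([a.tolist() for a in st[1:] if a[4]>40])
L=np.array([[0,.04,.11],[0,-.04,.11]])
print('exp slot2',proj(s,R.from_euler('z',.1168).apply(L+[.05,0,.008])+[.5076,-.1048,0]).round(1).tolist())
yaw=-.7143; zp=R.from_euler('ZY',[yaw,-.262]).apply([0,0,1])
g=np.array([.4582,-.3994,.031])+.089*zp; pre=g+.09*zp; print(g,pre,sensors.get_state()['clock'])
rows([(.50,-.20,.26,80),(*pre,90+np.degrees(yaw),-15,.04)])
E
```

```text
[[329, 182, 27, 15, 281], [243, 208, 18, 34, 318]]
exp slot2 [[243.3, 220.8], [259.8, 207.2]]
[ 0.44078291 -0.3842988   0.11696278] [ 0.42317012 -0.36902793  0.20389143] 38.925
8
[[[-3.35,-2.26,-1.07],[0.0,0.0,5.6]],[[-3.55,-1.93,-1.06],[0.1,0.0,5.6]],[[-3.72,-1.57,-1.06],[0.0,0.1,5.5]],[[-3.6,-0.93,1.12],[-2.9,-0.8,6.1]],[[-3.66,-0.6,1.13],[-2.9,-0.8,6.2]],[[-3.69,-0.25,1.16],[-2.9,-0.8,6.1]],[[-3.68,0.08,1.21],[-3.0,-0.8,6.2]],[[-3.64,0.41,1.27],[-2.9,-0.9,6.1]]]
```

Call:
{"api": "step_arm", "payload": {"steps": [[[-3.3, -2.3, -1.1], [0, 0, 5.6]], [[-3.5, -1.9, -1.1], [0, 0, 5.6]], [[-3.7, -1.6, -1.1], [0, 0, 5.5]], [[-3.6, -0.9, 1.1], [-2.9, -0.8, 6.1]], [[-3.7, -0.6, 1.1], [-2.9, -0.8, 6.2]], [[-3.7, -0.3, 1.2], [-2.9, -0.8, 6.1]], [[-3.7, 0.1, 1.2], [-3, -0.8, 6.2]], [[-3.6, 0.4, 1.3], [-2.9, -0.9, 6.1]], [[0, 0, 0], [0, 0, 0]], [[0, 0, 0], [0, 0, 0]]]}}

```text
clock: 40.17
tool_pos: [0.4239, -0.3667, 0.2044]
eef_rot: [0.901, 0.413, 0.055, 0.119]
contact_force: [-0.6, -0.4, -1.1]
opening: 0.998
finger_force: 0.0
```

```bash
python3 - <<'E'
from plan import *
rows([(.4232,-.369,.2039,49.1,-15),(.4408,-.3843,.117,49.1,-15,.03)])
s=snap('side')
i=s['img'].astype(int); Y=(i[...,0]>i[...,2]+60)&(i[...,1]>i[...,2]+60); Y[:150]=0; Y[:,380:]=0
k,l,st,ce=cv2.connectedComponentsWithStats(Y.astype(np.uint8)); print([a.tolist() for a in st[1:] if a[4]>40])
E
```

```text
4
[[[-0.22,0.08,0.07],[0.0,-0.1,0.1]],[[-0.0,0.0,3.0],[0.0,0.0,0.0]],[[-0.0,0.0,3.0],[0.0,0.0,0.0]],[[-0.0,0.0,3.0],[0.0,0.0,0.0]]]
[[329, 183, 26, 14, 220], [243, 208, 18, 34, 327]]
```

Call:
{"api": "step_arm", "payload": {"steps": [[[-0.2, 0.1, 0], [0, 0, 0]], [[0, 0, 3], [0, 0, 0]], [[0, 0, 3], [0, 0, 0]], [[0, 0, 3], [0, 0, 0]], [[0, 0, 0], [0, 0, 0]], [[0, 0, 0], [0, 0, 0]]]}}

```text
clock: 40.98
tool_pos: [0.4408, -0.3852, 0.1191]
eef_rot: [0.902, 0.412, 0.055, 0.12]
contact_force: [-0.5, 0.1, -0.7]
opening: 1.001
finger_force: 0.0
```

Call:
{"api": "step_arm", "payload": {"steps": [[[0, 0, 0], [0, 0, 0]], [[0, 0, 0], [0, 0, 0]], [[0, 0, 0], [0, 0, 0]], [[0, 0, 0], [0, 0, 0]], [[0, 0, 0], [0, 0, 0]], [[0, 0, 0], [0, 0, 0]], [[0, 0, 0], [0, 0, 0]], [[0, 0, 0], [0, 0, 0]], [[0, 0, 0], [0, 0, 0]], [[0, 0, 0], [0, 0, 0]]], "claw": -1}}

```text
clock: 42.22
tool_pos: [0.441, -0.3858, 0.1187]
eef_rot: [0.902, 0.412, 0.055, 0.12]
contact_force: [1.1, -0.9, 3.4]
opening: 0.043
finger_force: 25.3
```

Call:
{"api": "step_arm", "payload": {"steps": [[[0, 0, -1], [0, 0, 0]], [[0, 0, -2], [0, 0, 0]], [[0, 0, -3], [0, 0, 0]], [[0, 0, -3], [0, 0, 0]], [[0, 0, -3], [0, 0, 0]], [[0, 0, 0], [0, 0, 0]], [[0, 0, 0], [0, 0, 0]]]}}

```text
clock: 43.1
tool_pos: [0.4159, -0.3648, 0.2337]
eef_rot: [0.902, 0.412, 0.054, 0.119]
contact_force: [-0.8, 0.1, 0.1]
opening: 0.042
finger_force: 25.5
```

```bash
python3 - <<'E'
from plan import *
rows([(.4580,-.1050,.23,96.7,0,.04)])
from asc import *
asc('side',325,375,145,195)
E
```

```text
7
[[[3.2,-1.92,-0.46],[2.0,0.9,-6.8]],[[3.41,-1.54,-0.35],[2.0,0.9,-6.8]],[[3.57,-1.14,-0.25],[2.0,0.9,-6.7]],[[3.69,-0.72,-0.16],[2.0,0.9,-6.8]],[[3.75,-0.28,-0.09],[2.0,0.9,-6.7]],[[3.76,0.15,-0.02],[2.1,0.9,-6.8]],[[3.71,0.6,0.02],[2.0,0.9,-6.7]]]
145 kkkkkkkkkkkkkkkkkkkkkkkkkkkkkkkkkkkkkkkkkkkkkk....
146 kkkkkkkkkkkkkkkkkkkkkkkkkkkkkkkkkkkkkkkkkkkkkk....
147 kkkkkkkkkkkkkkkkkkkkkkkkkkkkkkkkkkkkkkkkkkkkkkk...
148 kkkkkkkkkkkkkkkkkkkkkkkkkkkkkkkkkkkkkkkkk..kkkk...
149 kkkkkkkkkkkkkkkkkkkkkkkkkk..kkkkkkkkkkkk...kkkkkk.
150 ...kkkkkkkkkkkkkkkkkkkkkkkkkkkkkkkkkkkkkkkkkkkkkkk
151 ......kkkkkkkkkkkkkkkkkkkkkk.kkkkkkkkkkkkkkkkkkkkk
152 ........kkkkkkkkkkkkkkkkkkkkkkkkkkkkkkkkkkkkkkkkkk
153 ............kk........kkkkkkkkkkkkkkkkkkkkkkkkkkkk
154 ..............YY.YYYYYY..kkkkkkkkkkkkkkkkkkkkkkkkk
155 ..............YYYYYYYYYY.kkkkkkkkkkkkkkkkkkkkkkkkk
156 ..............YYYYYYYYYY.kkkkkkkkkkkkkkkkkkkkkkkkk
157 .............YYYYYYYYY..kkkkkkkkkkkkkkkkkkkkkkkkkk
158 .............YYYYYYYY.kkkkkkkkkkkkkkkkkkkkkkkkkkkk
159 .............YYYYYYYY.kkkkkkkkkkkkkkkkkkkkkkkkkkkk
160 .............YYYYYYY
[... 1200 characters left out ...]
YYYYYYYY................................
183 kkkkkkk........kkk................................
184 kkkkkkkkkkkkkkkkkkk...............................
185 kkkkkkkkkkkkkkkkkkkk..............................
186 kkkkkkkkkkkkkkkkkkkkk.............................
187 kkkkkkkkkkkkkkkkkkkkkk............................
188 kkkkkkkkkkkkkkkkkkkkk.............................
189 .kkkkkkkkkkkkk....................................
190 ..kk..............................................
191 ..................................................
192 ..................................................
193 ..................................................
194 ..................................................
```

```bash
python3 - <<'E'
from inhand import *
q=inhand(np.array([[331,182.5],[356.3,181.3],[338.7,153.5]]),np.array([[0,.04,0],[0,-.04,0],[0,.04,.11]]))
cy=np.array([-.1165,.9932]); t=np.array([.4579,-.1106])+(q[0]*.8)*cy; print(t)
rows([(t[0],t[1],.23,96.7,0,.04)])
E
```

```text
y,z of TCP on plaque, tilts [0.002  0.0898 0.0318 0.0236] [ 0.1 -0.1 -0.2 -0.2  0.1  0.3  0.5]
[ 0.45771694 -0.10903931]
7
[[[3.15,-1.89,-0.46],[2.0,0.9,-6.8]],[[3.36,-1.51,-0.35],[2.0,0.9,-6.8]],[[3.52,-1.12,-0.25],[2.0,0.9,-6.7]],[[3.63,-0.7,-0.16],[2.0,0.9,-6.8]],[[3.69,-0.28,-0.09],[2.0,0.9,-6.7]],[[3.69,0.16,-0.03],[2.0,0.9,-6.8]],[[3.65,0.59,0.02],[2.1,0.9,-6.7]]]
```

Call:
{"api": "step_arm", "payload": {"steps": [[[3.1, -1.9, -0.5], [2, 0.9, -6.8]], [[3.4, -1.5, -0.3], [2, 0.9, -6.8]], [[3.5, -1.1, -0.2], [2, 0.9, -6.7]], [[3.6, -0.7, -0.2], [2, 0.9, -6.8]], [[3.7, -0.3, -0.1], [2, 0.9, -6.7]], [[3.7, 0.2, 0], [2, 0.9, -6.8]], [[3.7, 0.6, 0], [2.1, 0.9, -6.7]], [[0, 0, 0], [0, 0, 0]], [[0, 0, 0], [0, 0, 0]]]}}

```text
clock: 44.32
tool_pos: [0.4581, -0.1099, 0.2299]
eef_rot: [0.665, 0.747, -0.001, 0.001]
contact_force: [-1.2, 0.4, -0.6]
opening: 0.043
finger_force: 25.5
```

```bash
python3 - <<'E'
from plan import *
rows([(.4577,-.109,.23,96.7,0),(.4577,-.109,.15,96.7,0,.04)])
E
```

```text
3
[[[0.1,-0.03,-0.01],[-0.0,0.1,-0.1]],[[-0.0,0.0,4.0],[-0.0,-0.0,0.0]],[[-0.0,0.01,4.0],[-0.0,-0.0,0.0]]]
```

Call:
{"api": "step_arm", "payload": {"steps": [[[0.1, 0, 0], [0, 0, 0]], [[0, 0, 3], [0, 0, 0]], [[0, 0, 3], [0, 0, 0]], [[0, 0, 2], [0, 0, 0]], [[0, 0, 0], [0, 0, 0]], [[0, 0, 0], [0, 0, 0]]]}}

```text
clock: 45.08
tool_pos: [0.4589, -0.1087, 0.1513]
eef_rot: [0.665, 0.747, 0.0, 0.001]
contact_force: [0.2, 0.0, -0.6]
opening: 0.043
finger_force: 25.5
```

```bash
python3 - <<'E'
from plan import *
s=snap('side');b=s['img']
cv2.imwrite('pics/g8.png',cv2.resize(b[175:275,220:320],(600,600),interpolation=cv2.INTER_CUBIC)[:,:,::-1])
M=np.array([[-.055,.046,.048],[-.045,.046,.048],[-.045,-.046,.048],[-.055,-.046,.048]])
f=lambda P:((proj(s,R.from_euler('z',.1168).apply(P)+[.5076,-.1048,0])-[220,175]+.5)*6-.5).round(0).tolist()
print(f(M)); print(sensors.get_state()['tool_pos'])
E
```

```text
[[331.0, 489.0], [312.0, 481.0], [416.0, 375.0], [435.0, 383.0]]
[ 0.45911113 -0.10862244  0.15148907]
```

View pics/g8.png

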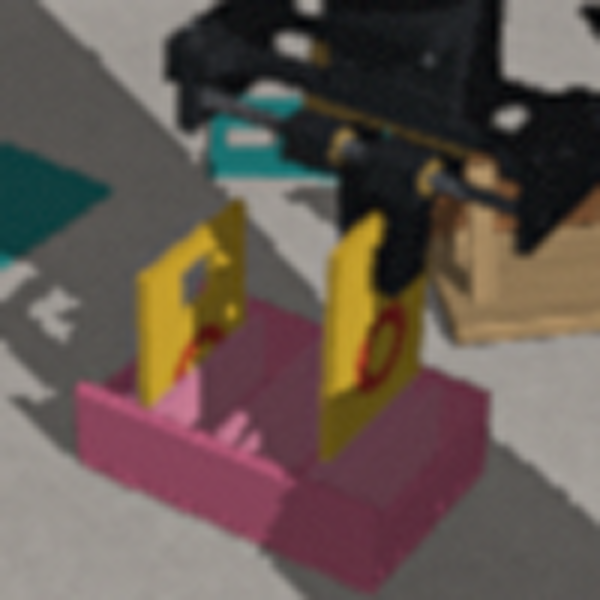

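Call:
{"api": "step_arm", "payload": {"steps": [[[0, -0.1, 0.6], [0, 0, 0]], [[0, 0, 0.6], [0, 0, 0]], [[0, 0, 0.6], [0, 0, 0]], [[0, 0, 0.4], [0, 0, 0]], [[0, 0, 0], [0, 0, 0]]]}}

```text
clock: 45.75
tool_pos: [0.4575, -0.1084, 0.1283]
eef_rot: [0.664, 0.747, -0.0, 0.001]
contact_force: [0.3, 0.6, -0.0]
opening: 0.043
finger_force: 25.5
```

Call:
{"api": "step_arm", "payload": {"steps": [[[0, 0, 0.6], [0, 0, 0]], [[0, 0, 0.6], [0, 0, 0]], [[0, 0, 0.6], [0, 0, 0]], [[0, 0, 0.6], [0, 0, 0]], [[0, 0, 0.5], [0, 0, 0]], [[0, 0, 0.2], [0, 0, 0]], [[0, 0, 0], [0, 0, 0]]]}}

```text
clock: 46.62
tool_pos: [0.4581, -0.1083, 0.099]
eef_rot: [0.664, 0.747, 0.0, 0.002]
contact_force: [-2.9, -1.0, 15.7]
opening: 0.045
finger_force: 29.5
```

Call:
{"api": "step_arm", "payload": {"steps": [[[0, 0, 0], [0, 0, 0]], [[0, 0, 0], [0, 0, 0]], [[0, 0, 0], [0, 0, 0]], [[0, 0, 0], [0, 0, 0]], [[0, 0, 0], [0, 0, 0]], [[0, 0, 0], [0, 0, 0]], [[0, 0, -1], [0, 0, 0]], [[0, 0, -4], [0, 0, 0]], [[0, 0, -5], [0, 0, 0]], [[0, 0, -5], [0, 0, 0]], [[0, 0, 0], [0, 0, 0]], [[0, 0, 0], [0, 0, 0]]], "claw": 1}}

```text
clock: 48.12
tool_pos: [0.4568, -0.1087, 0.2476]
eef_rot: [0.665, 0.747, -0.0, 0.001]
contact_force: [-1.7, -0.4, -0.3]
opening: 0.999
finger_force: 0.0
```

```bash
python3 - <<'E'
from plan import *
s=snap('side')
cv2.imwrite('pics/g9.png',cv2.resize(s['img'][175:375,90:330],(720,600),interpolation=cv2.INTER_CUBIC)[:,:,::-1])
i=s['img'].astype(int); Y=(i[...,0]>i[...,2]+60)&(i[...,1]>i[...,2]+60); Y[:150]=0; Y[:,380:]=0
k,l,st,ce=cv2.connectedComponentsWithStats(Y.astype(np.uint8)); print([a.tolist() for a in st[1:] if a[4]>40])
L=np.array([[0,.04,.11],[0,-.04,.11]])
for x in(.05,-.05): print('exp',proj(s,R.from_euler('z',.1168).apply(L+[x,0,.008])+[.5076,-.1048,0]).round(1).tolist())
E
```

```text
[[243, 208, 18, 34, 320], [274, 228, 8, 14, 67]]
exp [[243.3, 220.8], [259.8, 207.2]]
exp [[275.0, 233.3], [290.5, 218.4]]
```

View pics/g9.png

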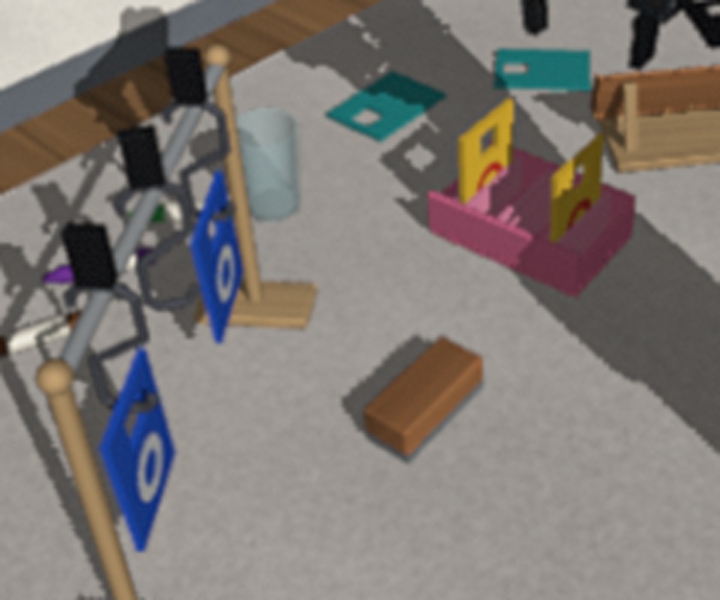

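The picture shows both blue plaques hanging on hooks, at (140,450) and (217,260). The spare hook is on the rod at (142,160), and both yellow plaques stand in the caddy at (487,150) and (577,185).

```bash
python3 -c "
from plant import finish_job; print(finish_job())"
```

```text
the job is handed in; nothing more can be done
None
```

I handed the job in at about 48 s. Both blue plaques hang from S-hooks on the bar, the spare hook is on the rod, both yellow plaques stand in caddy slots 0 and 2, and the tumbler and eraser were not touched; the judge's verdict was not shown.

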